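# Hang a washed lamp housing on the air peg dryer and start it

### The arm

A 6-joint arm with a two-finger parallel gripper is mounted at the origin on the work surface. World frame = base frame: x ahead of the robot, y to its left, z up, the work surface at z = 0. Lengths are in m, angles in rad, forces in N, time in s.
With the tool pointing down it reaches from about 0.25 to 0.8 m from the base axis. Payload 3.9 kg.
Tool frame: the origin (TCP) lies at the very end of the fingers, on their centre line; the grasp point (between the pads) lies 19 mm behind it; x points along the fingers, y is the direction in which the jaws open and shut, and the axes are right-handed (so a half turn about x gives the same grasp; the last joint's range is limited). The gripper opens to 85 mm and grips with 20 to 120 N. Pads are 22 mm wide; open, the fingers measure 114 mm over their backs; the gripper's body (76 mm by 85 mm) begins 54 mm behind the grasp point. The pads swing forward as they close: fully open they stand 13 mm farther back than shut.
Start: joints at [-1.262, 0.26, -0.138, 1.173, 0, 1.571], TCP at [0.16, -0.5, 0.202] pointing down, gripper open.
Joint ranges: [-2.78, 2.78], [-0.83, 1.72], [-1.28, 1.37], [-1.9, 2.12], [-1.57, 1.48], [-3.14, 3.14]. Speed limits (rad/s): [2.57, 2.57, 3.14, 3.14, 3.14, 3.14].

### API

Orientations are given as a 3x3 rotation matrix whose columns are the frame's x, y, z axes.
In Python, from plant import bot, viewer gives the robot as it stands.
- The arm moves only by the tool carry_out, never from a script. Its argument "increments" is a list that holds one entry, the list of rows, each a list of 7 numbers: the opening, from 0 (shut) to 1 (fully open), then the shift along the tool's x, y, z in cm, then the turn, a rotation vector about the tool's x, y, z in degrees. In form: [[[fingers, x, y, z, ax, ay, az], ...]]. A call has 1 to 20 rows; each row shifts and turns the commanded pose from where the row before left it, along the tool's axes as they then stand; what a row does not reach is not made up. A row lasts 1/10 s, in which the tool goes at most 50 mm and 8.59 degrees, less where a joint would pass 70% of its speed; a pose out of reach is approached as far as the arm can. A call with a gripper value outside its range is refused whole. The fingers move at their own pace and stop on an object; "grip_force" is the grip in N (left out, the last holds). Time passes only in rows, so rows that do not move let the fingers close. It gives the time, the measured TCP pose, the force and the opening at its end, in the units of the state.
- bot.state(): the state, without advancing time (a new reading comes with each control period).
- viewer.camera(name): name is "scene" or "top" or "wrist"; returns a dict with "color" (384x512x3 uint8, blue, green, red), "range_z" (384x512 float32, m along the optical axis (not along the pixel's ray), 0 where there is no reading), "fx", "fy", "cx", "cy" (pixels), "origin" and "rotation" of the camera in the world; the wrist camera has in their place "mount" (4x4, takes a point from camera to tool coordinates, whose origin is the TCP and whose axes are the tool frame's). Camera axes: x right, y down, z forward; pixel columns grow to the right and rows downward; lengths in m; the calibration is good to about 2 mm. A picture is of the moment at which its call begins: read the wrist's pose just before it.
- bot.close_job(): hands the job in, once; it reports no verdict.
Trained networks look in a picture, given as the dict that the camera call returned (one of the last four; its "shot" number tells which), for a name from the list of things; names that differ only in an ending like _2 or _b are one class to them, and where a whole thing is asked for, a point or a joint stands for the part that bears it (a point fixed in the world has none). Each returns a list of dicts, best first, with "p" (0 to 1); they miss things now and then, are a little off and sometimes report something else, mostly with a low value. They report only what shows in the picture. A call takes as long as a camera call. They do not tell look-alikes from the thing itself.
- viewer.spot_in(picture, label): "rect" ([centre column, centre row, width, height] in pixels, round what is visible of it).
The state is a dict: "clock": time; "joints": joint angles; "qvel": joint speeds; "tau": joint torques, N m; "tool_pos": TCP position; "orientation": TCP orientation; "contact_force": force on the tool from outside, world axes, zero at the start; "torque": the same for the moment, N m; "gripper_width": finger opening in m.
Only numpy, scipy, OpenCV 4.12 (cv2) and the standard library are available. Lean on these libraries where they do the work, as an engineer would, in place of code of your own. Each camera call takes 0.05 s, during which the arm holds its last target.

### The job

Take the washed aluminium housing off the ribbed drain tray, turn it mouth-down over the dryer's free peg and lower it under control, without dropping or ramming it, until its rim sits squarely down on the peg's flange. Then let go and turn the dryer's timer knob clockwise until its pointer is at the long mark on the dial. Leave the two housings already drying and everything else on the table where they are.

Things in the scene. Friction and masses are not known exactly. Their poses are not given: they have to be found in the camera images.
- housing_center (a point): The washed housing: plain aluminium cylinder closed at one end, outside diameter 46, length 110, bore 40, inside depth 105, about 150 g; boss (diameter 16, 10 long) on its closed end. Starts lying along the ribs of the drain tray, in a groove between two ribs, its axis level, 29 above the table. Point on its axis, half-way along (55 from each end); z axis along the housing, out of the open mouth.
- housing_mouth (a point): Centre of the housing's mouth (rim plane), 55 along z from housing_center; same axes.
- housing: The same housing; origin at the centre of the outer face of its closed end, z axis out of the mouth, which is 110 away.
- peg_free_seat (a point): The dryer's free peg, one of three alike; which place is free changes. Point on its upright axis at the top of its flange (diameter 60, top 76 above the table), where the housing's rim must rest; z up. From the flange rises a centring cone (diameter 36, at 18 up 17), then an air pipe, diameter 17, with a rounded nose, its tip 88 above this point. Fixed.
- peg_free: The same free peg; origin on its axis at the underside of its flange, 6 below peg_free_seat.
- dryer: Peg dryer, fixed: steel manifold (150 deep, 358 wide, top at 70) with pegs along its y axis at y = -112, 0, 112 (two carry drying housings, tops at 196), and at its -y end a grey blower box (170 deep, 116 wide, centre y = -258, top at 115) with the timer on it. Origin on the underside below the middle peg; x points away from the robot at yaw 0.
- timer_grip (a point): Timer knob on top of the blower box: black bar 44 long, 12 wide, 22 high (top 145 above the table) on a round skirt of diameter 48, its top 123 above the table. Point on the knob's upright axis, half-way up the bar (134 above the table); x axis along the bar towards its pointer end (white line), z up; turns with the knob.
- timer (a joint): Angle of the timer knob, growing clockwise seen from above. 0 is off: pointer at the round dot, along the dryer's +x. The only long, thick mark on the white dial is at 1.05 rad (60 degrees clockwise from the dot). Light friction (0.04 N m), no spring: stays where it is left. Starts between 0 and 0.25; stop at 4.7.
- tray: Grey drain tray, fixed, 200 by 160, low rim 14 high; five ribs (top at 11) along its x axis, 30 apart. The housing lies in a groove 45 to one side of its middle line or the other, its mouth towards the tray's +x, the bezel ring on the other side.
- dry_b_center (a point): A housing like the other, already mouth-down on a peg; point at its centre. Leave it alone.
- dry_c_center (a point): The other housing that is already drying; point at its centre. Leave it alone.
- bezel_center (a point): Aluminium bezel ring lying flat on the tray's ribs, outside diameter 49, 9 high; point at its centre. Leave it alone.
- capacitor: Blue electrolytic capacitor can standing upright, diameter 50, 89 high; origin under its centre. Leave it alone.
- transformer: Small mains transformer, 85 by 60 by 41 high; origin under its centre. Leave it alone.
- meter: Black panel meter standing on edge, 42 by 75 by 60 high; origin under its centre. Leave it alone.
- screwdriver_grip (a point): Wooden-handled screwdriver, 200 long, lying; point in its handle. Leave it alone.
- brush_grip (a point): Wash brush with a wooden handle, 200 long, lying; point in its handle. Leave it alone.
Not all that is in view belongs to the job. Leave any orange, purple or turquoise look-alike of the housing alone.

How it is judged:
By the outcome, as a careful person would: the job done as asked, in the order asked, and still so for the second after the job is handed in, with the robot touching nothing.
It also fails if it takes over 64 s, if anything falls off the work surface, if the arm or the gripper's body presses on something with over 40 N, if the wrist force passes 120 N, or if a joint passes its speed limit or range.

## Working session

There is one attempt and no reset: what is moved stays moved. The work goes in short steps, Python scripts to look and compute and a tool call to move; the robot and the scene stay as the last step left them, time stands still between calls to the robot, and variables do not carry over. Pictures are saved under pics/ and viewed, and the job is handed in when it is done.

Besides the shell and the picture viewer there is one more tool, called after "Call:" in YAML: its name, and indented under it one key for each argument. carry_out: Moves the arm, as the interface text tells. Its arguments: {"type":"object","properties":{"increments":{"type":"array"},"grip_force":{"type":"number"}},"required":["increments"]}

```bash
ls; mkdir -p pics; cat > look.py <<'E'
import cv2,numpy as np,pickle
from plant import bot,viewer
def snap(n,tag):
    s=bot.state(); p=viewer.camera(n); p['state']=s
    cv2.imwrite(f'pics/{tag}.png',p['color']); pickle.dump(p,open(f'pics/{tag}.pkl','wb')); return p
def cam(p):
    if 'mount' in p:
        s=p['state'];T=np.eye(4);T[:3,:3]=s['orientation'];T[:3,3]=s['tool_pos'];M=T@np.array(p['mount']);return M[:3,:3],M[:3,3]
    return np.array(p['rotation']),np.array(p['origin'])
def pt(p,u,v,d=None,z=None):
    R,o=cam(p); r=R@np.array([(u-p['cx'])/p['fx'],(v-p['cy'])/p['fy'],1.])
    if z is not None: return o+r*(z-o[2])/r[2]
    if d is None: d=p['range_z'][int(v),int(u)]
    return o+r*d
def cloud(p):
    h,w=p['range_z'].shape; v,u=np.mgrid[:h,:w]; R,o=cam(p)
    r=np.stack([(u-p['cx'])/p['fx'],(v-p['cy'])/p['fy'],np.ones_like(u)],-1)@R.T
    P=o+r*p['range_z'][...,None]; P[p['range_z']<=0]=np.nan; return P
E
python3 - <<'E'
from look import *
print(bot.state())
for n in ['scene','top','wrist']:
    p=snap(n,n+'0'); R,o=cam(p); print(n,p['fx'],o.round(3),R.round(3).tolist())
    for l in ['housing','dryer','timer','tray','peg_free','bezel_center','capacitor']:
        print(l,[(np.round(d['rect']).tolist(),round(d['p'],2)) for d in viewer.spot_in(p,l)][:4])
print(bot.state()['clock'])
E
```

```text
pics
{'clock': 0.0, 'joints': array([-1.26198278e+00,  2.60678979e-01, -1.39406412e-01,  1.17269167e+00,
       -2.84327543e-05,  1.57079004e+00]), 'qvel': array([-0.00098781, -0.0003084 , -0.00254144,  0.00031951,  0.00235418,
        0.00098328]), 'tau': array([-5.72923818e-04, -4.05668986e+01,  2.53925264e+01,  1.86738011e-02,
        1.02326483e-04,  5.37631486e-07]), 'tool_pos': array([ 0.15932368, -0.49944897,  0.20125348]), 'orientation': array([[-6.29089830e-04,  3.03933919e-01, -9.52692908e-01],
       [ 1.87839521e-03, -9.52691057e-01, -3.03934568e-01],
       [-9.99998038e-01, -1.98073594e-03,  2.84202390e-05]]), 'contact_force': array([0.15025839, 0.07065224, 0.63516267]), 'torque': array([0.05720779, 0.02090984, 0.04539113]), 'gripper_width': 0.08532601778049162}
scene 414.8266422749366 [ 1.505 -0.24   0.977] [[0.351, 0.574, -0.74], [0.936, -0.202, 0.288], [0.015, -0.793, -0.609]]
housing [([292.0, 200.0, 33.0, 18.0], 0.78), ([261.0, 166.0, 23.0, 19.0], 0.66), ([303.0, 161.0, 20.0, 20.0], 0.64), ([361.0, 171.0, 32.0, 21.0], 0.56)]
dryer [([159.0, 246.0, 159.0, 76.0], 0.5
[... 416 characters left out ...]
6]]
housing [([204.0, 209.0, 28.0, 32.0], 0.86), ([213.0, 290.0, 18.0, 38.0], 0.75), ([372.0, 182.0, 18.0, 24.0], 0.7), ([159.0, 272.0, 10.0, 38.0], 0.69)]
dryer [([366.0, 185.0, 162.0, 58.0], 0.72)]
timer [([426.0, 188.0, 15.0, 12.0], 0.53)]
tray [([220.0, 201.0, 72.0, 73.0], 0.57)]
peg_free [([375.0, 183.0, 18.0, 21.0], 0.83)]
bezel_center [([423.0, 188.0, 16.0, 17.0], 0.51), ([229.0, 191.0, 8.0, 9.0], 0.46)]
capacitor [([271.0, 113.0, 15.0, 23.0], 0.7), ([204.0, 207.0, 32.0, 31.0], 0.47)]
wrist 325.2194832895286 [ 0.23  -0.477  0.374] [[0.304, -0.911, -0.28], [-0.953, -0.29, -0.089], [-0.001, 0.294, -0.956]]
housing []
dryer []
timer []
tray []
peg_free []
bezel_center []
capacitor []
1.2
```

```bash
python3 - <<'E'
import cv2
a=cv2.imread('pics/scene0.png');b=cv2.imread('pics/top0.png')
cv2.imwrite('pics/s0x.png',cv2.resize(a[130:330,50:450],None,fx=2,fy=2,interpolation=cv2.INTER_CUBIC))
cv2.imwrite('pics/t0x.png',cv2.resize(b[80:330,110:510],None,fx=2,fy=2,interpolation=cv2.INTER_CUBIC))
E
```

```text
(no output)
```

View pics/s0x.png

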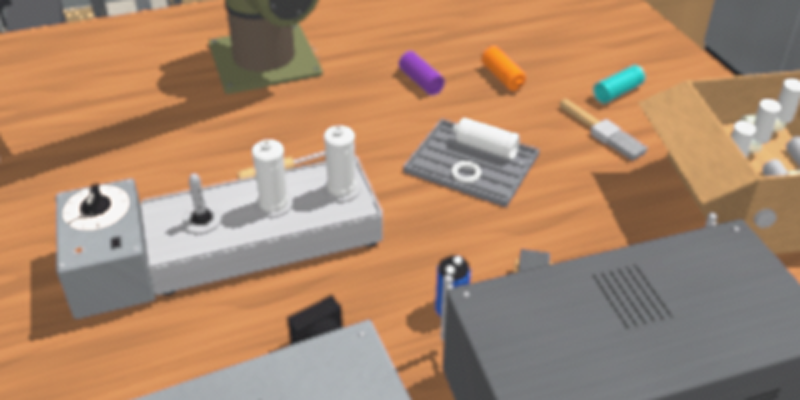

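View pics/t0x.png

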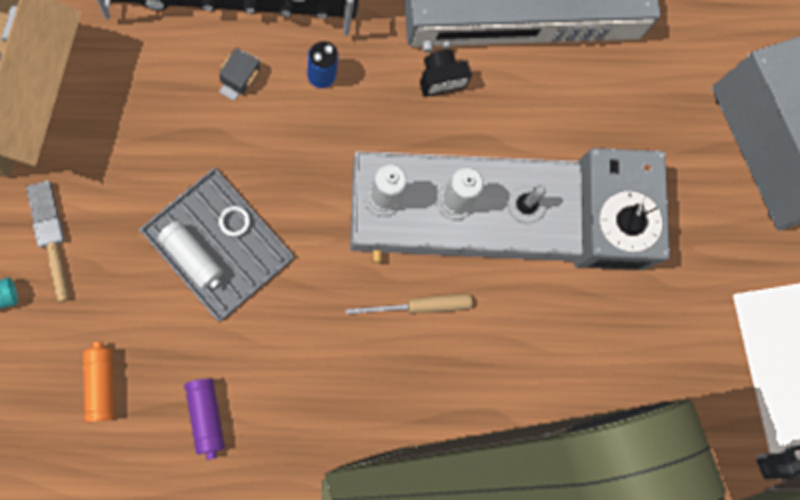

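View pics/wrist0.png

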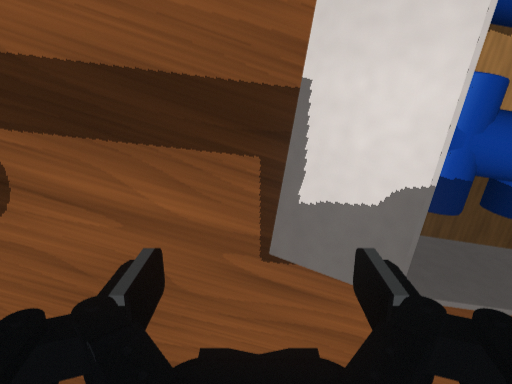

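```bash
python3 - <<'E'
from look import *
for n in ['top0','scene0']:
    p=pickle.load(open(f'pics/{n}.pkl','rb')); P=cloud(p); print(n)
    # white housing on tray: points z>0.02
    c=p['color'].astype(int)
    def rep(name,m):
        q=P[m]; print(name,len(q),q.mean(0).round(4),q.min(0).round(3),q.max(0).round(3))
        return q
    # housing on tray
    box=lambda u0,u1,v0,v1:(np.arange(P.shape[1])[None]>=u0)&(np.arange(P.shape[1])[None]<=u1)&(np.arange(P.shape[0])[:,None]>=v0)&(np.arange(P.shape[0])[:,None]<=v1)
    roi=box(180,260,160,245) if n=='top0' else box(250,325,185,235)
    q=rep('housing',roi&(P[...,2]>0.022)&(P[...,2]<0.08))
    xy=q[:,:2]-q[:,:2].mean(0); w,V=np.linalg.eigh(xy.T@xy); a=V[:,1]; print('axis',a, (xy@a).min(),(xy@a).max(),(xy@V[:,0]).min(),(xy@V[:,0]).max(), 'yaw',np.degrees(np.arctan2(a[1],a[0])), 'ztop',np.percentile(q[:,2],[50,90,99]))
    rep('tray',roi&(P[...,2]>0.006)&(P[...,2]<0.02))
    roi=box(280,450,150,220) if n=='top0' else box(75,245,185,290)
    q=rep('manif',roi&(P[...,2]>0.065)&(P[...,2]<0.073))
    r=cv2.minAreaRect((q[:,:2]*1000).astype(np.float32)); print(r)
    q=rep('box',roi&(P[...,2]>0.110)&(P[...,2]<0.119)); print(cv2.minAreaRect((q[:,:2]*1000).astype(np.float32)))
    q=rep('high',roi&(P[...,2]>0.185)&(P[...,2]<0.21))
    for yy in q[q[:,1].argsort()][::15]: print(yy.round(3))
    q=rep('pegpipe',roi&(P[...,2]>0.155)&(P[...,2]<0.18))
    rep('knob',roi&(P[...,2]>0.128)&(P[...,2]<0.15)&(P[...,1]<-.25))
E
```

```text
top0
housing 527 [0.439  0.3137 0.0453] [0.343 0.23  0.022] [0.522 0.369 0.058]
axis [-0.73360937 -0.6795714 ] -0.05931779946232609 0.10271055744885246 -0.029872424149222268 0.10316201820316002 yaw -137.18983991539235 ztop [0.04634348 0.05336832 0.05651764]
tray 1260 [0.4684 0.2687 0.0104] [0.323 0.14  0.006] [0.603 0.402 0.02 ]
manif 3244 [ 0.5239 -0.1292  0.0695] [ 0.435 -0.4    0.065] [0.607 0.062 0.073]
((524.2568969726562, -170.5108642578125), (462.6255798339844, 168.86122131347656), 88.71649169921875)
box 1613 [ 0.5231 -0.3473  0.115 ] [ 0.436 -0.413  0.11 ] [0.607 0.035 0.119]
((526.699951171875, -188.8613739013672), (447.4994812011719, 170.1449737548828), 88.49530792236328)
high 238 [ 0.5286 -0.0446  0.189 ] [ 0.508 -0.117  0.185] [0.551 0.036 0.204]
[ 0.527 -0.117  0.186]
[ 0.528 -0.11   0.192]
[ 0.545 -0.105  0.193]
[ 0.528 -0.1    0.2  ]
[ 0.508 -0.097  0.186]
[ 0.519 -0.093  0.19 ]
[ 0.528 -0.09   0.191]
[ 0.514 -0.085  0.186]
[ 0.529 -0.08   0.186]
[ 0.529 -0.001  0.189]
[0.525 0.005 0.191]
[0.531 0.01  0.19 ]
[0.511 0.016 0.187]
[0.516 0.019 0.19 ]
[0.535 0.022 0.188]
[
[... 690 characters left out ...]
 1435 [ 0.5389 -0.3396  0.1156] [ 0.437 -0.413  0.11 ] [0.611 0.031 0.119]
((528.8978271484375, -189.43234252929688), (442.5067138671875, 174.03404235839844), 88.25929260253906)
high 189 [ 0.5334 -0.0423  0.1892] [ 0.509 -0.117  0.185] [0.554 0.035 0.2  ]
[ 0.529 -0.117  0.189]
[ 0.529 -0.108  0.19 ]
[ 0.516 -0.102  0.187]
[ 0.537 -0.098  0.186]
[ 0.536 -0.093  0.199]
[ 0.526 -0.086  0.186]
[ 0.524 -0.08   0.186]
[ 0.532 -0.001  0.187]
[0.541 0.007 0.188]
[0.538 0.011 0.189]
[0.521 0.016 0.194]
[0.535 0.021 0.195]
[0.521 0.028 0.187]
pegpipe 203 [ 0.5443 -0.0622  0.1673] [ 0.521 -0.215  0.155] [0.555 0.034 0.18 ]
knob 79 [ 0.4989 -0.3528  0.1409] [ 0.473 -0.367  0.128] [ 0.519 -0.342  0.15 ]
```

Call:
carry_out:
  increments:
    - [[1, -1.2, -4, 0, 0, 0, 0], [1, -1.2, -4, 0, 0, 0, 0], [1, -1.2, -4, 0, 0, 0, 0], [1, -1.2, -4, 0, 0, 0, 0], [1, -1.2, -4, 0, 0, 0, 0], [1, 0, -0.33, -4.64, -8.2, 0, 0], [1, 0, -0.33, -4.64, -8.2, 0, 0], [1, 0, -0.33, -4.64, -8.2, 0, 0], [1, 0, -0.33, -4.64, -8.2, 0, 0], [1, 0, -0.33, -4.64, -8.2, 0, 0], [1, 0, -0.33, -4.64, -8.2, 0, 0], [1, 0, -0.33, -4.64, -8.2, 0, 0], [1, 0, -0.33, -4.64, -8.2, 0, 0], [1, 0, -0.33, -4.64, -8.2, 0, 0], [1, 0, -0.33, -4.64, -8.2, 0, 0], [1, 0, -0.33, -4.64, -8.2, 0, 0], [1, 0, -0.33, -4.64, -8.2, 0, 0], [1, 0, -0.33, -4.64, -8.2, 0, 0]]

```text
clock: 3.0
tool_pos: [0.2686, 0.1856, 0.2624]
orientation: [[0.001, 0.823, 0.568], [0.001, 0.568, -0.823], [-1.0, 0.002, -0.0]]
contact_force: [1.3, 1.3, 0.4]
gripper_width: 0.0854
```

```bash
cat >> look.py <<'E'
import json
def log():
    s=bot.state(); open('log.jsonl','a').write(json.dumps([s['joints'].tolist(),s['tool_pos'].tolist(),s['orientation'].tolist()])+'\n')
    print('t',round(s['clock'],2),'j',s['joints'].round(3),'p',s['tool_pos'].round(4),'F',s['contact_force'].round(1),'w',round(s['gripper_width'],4)); print(s['orientation'].round(3).tolist()); return s
E
python3 -c "
from look import *
log()"
```

```text
t 3.0 j [ 0.605 -0.109 -0.391  1.287  0.     1.571] p [0.2686 0.1856 0.2624] F [1.3 1.3 0.4] w 0.0854
[[0.001, 0.823, 0.568], [0.001, 0.568, -0.823], [-1.0, 0.002, -0.0]]
```

Call:
carry_out:
  increments:
    - [[1, 1.55, 4.48, 0, 0, 0, 0], [1, 1.55, 4.48, 0, 0, 0, 0], [1, 1.55, 4.48, 0, 0, 0, 0], [1, 1.55, 4.48, 0, 0, 0, 0], [1, 0, 0, 0, -8.3, 0, 0], [1, 0, 0, 0, -8.3, 0, 0], [1, 0, 0, 0, -8.3, 0, 0], [1, 0, 0, 0, -8.3, 0, 0], [1, 0, 0, 0, -8.3, 0, 0], [1, 0, 0, 0, -8.3, 0, 0], [1, 0, 0, 0, -8.3, 0, 0], [1, 0, 0, 0, -8.3, 0, 0], [1, 0, 0, 0, -8.3, 0, 0], [1, 0, 0, 0, -8.3, 0, 0], [1, 0, 0, 0, -8.3, 0, 0], [1, 0, 0, 0, -8.3, 0, 0], [1, 0, 0, 0, 0, 0, 0]]

```text
clock: 4.7
tool_pos: [0.417, 0.2845, 0.2001]
orientation: [[0.0, -0.693, 0.721], [0.0, 0.721, 0.693], [-1.0, -0.0, 0.0]]
contact_force: [1.0, 0.4, 0.8]
gripper_width: 0.0853
```

```bash
python3 -c "
from look import *
log()
p=snap('wrist','w1')
print([(np.round(d['rect']).tolist(),round(d['p'],2)) for d in viewer.spot_in(p,'housing')])"
```

```text
t 4.7 j [ 0.599  0.226 -0.189  1.155 -0.    -0.167] p [0.417  0.2845 0.2001] F [1.  0.4 0.8] w 0.0853
[[0.0, -0.693, 0.721], [0.0, 0.721, 0.693], [-1.0, -0.0, 0.0]]
[([412.0, 30.0, 79.0, 60.0], 0.97), ([265.0, 199.0, 47.0, 108.0], 0.86), ([472.0, 147.0, 74.0, 100.0], 0.77), ([470.0, 306.0, 52.0, 25.0], 0.66)]
```

View pics/w1.png

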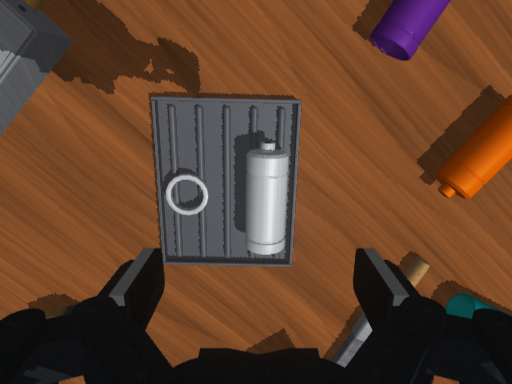

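```bash
cat > hous.py <<'E'
from look import *
from scipy.optimize import least_squares
p=pickle.load(open('pics/w1.pkl','rb')); P=cloud(p); c=p['color'].astype(int)
sub=np.zeros(P.shape[:2],bool); sub[140:260,240:296]=1
m=sub&(P[...,2]>0.02)
q=P[m]; print(len(q),q.min(0).round(4),q.max(0).round(4))
def f(x):
    o=np.array([x[0],x[1],x[2]]); a=np.array([np.cos(x[3])*np.cos(x[4]),np.sin(x[3])*np.cos(x[4]),np.sin(x[4])])
    d=q-o; t=d@a; return np.linalg.norm(d-t[:,None]*a,axis=1)-0.023
r=least_squares(f,[.444,.316,.029,.77,0],loss='soft_l1',f_scale=.001)
print(r.x, np.degrees(r.x[3:]),np.sqrt((r.fun**2).mean()))
o=r.x[:3];a=np.array([np.cos(r.x[3]),np.sin(r.x[3]),0])
g=abs(f(r.x))<.003
t=((q-o)@a)[g]; print('along',np.percentile(t,[0,1,50,99,100]))
h,_=np.histogram(t,np.arange(-.08,.08,.004)); print(h)
R,oo=cam(p)
# rows: boss end body edge and mouth edge, at depth pix
for u,v in [(268,150),(268,155),(267,240),(266,250),(266,254),(268,143)]:
    X=pt(p,u,v); print(u,v,X.round(4),((X-o)@a).round(4))
# tray extents
tr=(P[...,2]>.012)&(P[...,2]<.0165); q2=P[tr]; print('rim',np.median(q2[:,2]),cv2.minAreaRect((q2[:,:2]*1000).astype(np.float32)))
E
python3 hous.py
```

```text
4261 [0.3867 0.2677 0.0203] [0.4941 0.3712 0.0538]
[0.5065256  0.38027643 0.02852612 0.74253977 0.00356053] [42.54439497  0.20400359] 0.003337445918011423
along [-0.14530102 -0.14408669 -0.09441898 -0.0367103  -0.03472434]
[135 141 127 138 132 129 129 109 166 130 123  19   0   0   0   0   0   0
   0   0   0   0   0   0   0   0   0   0   0   0   0   0   0   0   0   0
   0   0   0]
268 150 [0.3972 0.2806 0.0364] -0.148
268 155 [0.3997 0.2826 0.0473] -0.1448
267 240 [0.4663 0.3461 0.0514] -0.0528
266 250 [0.4756 0.3535 0.0516] -0.0409
266 254 [0.4788 0.3567 0.0522] -0.0363
268 143 [0.3923 0.2759 0.0331] -0.1548
rim 0.013852262873023269 ((470.76202392578125, 327.84869384765625), (411.45379638671875, 562.9215087890625), 39.748016357421875)
```

```bash
cat > plan.py <<'E'
from look import *
from scipy.spatial.transform import Rotation as Ro
def twist(R0,p0,R1,p1,N):
    """constant body increment repeated N times"""
    from scipy.linalg import logm,expm
    T0=np.eye(4);T0[:3,:3]=R0;T0[:3,3]=p0;T1=np.eye(4);T1[:3,:3]=R1;T1[:3,3]=p1
    X=expm(np.real(logm(np.linalg.inv(T0)@T1))/N)
    row=np.r_[X[:3,3]*100,np.degrees(Ro.from_matrix(X[:3,:3]).as_rotvec())]
    path=[];T=T0
    for _ in range(N): T=T@X; path.append(T[:3,3].round(3).tolist())
    return row.round(3),path
def rel(R0,p0,R1,p1):
    return (R0.T@(np.array(p1)-p0)*100).round(2), np.degrees(Ro.from_matrix(R0.T@R1).as_rotvec()).round(2)
def grasp_R(yaw,th):
    m=np.array([np.cos(yaw),np.sin(yaw),0]);Z=np.array([0,0,1.])
    x=np.sin(th)*m-np.cos(th)*Z; z=np.cos(th)*m+np.sin(th)*Z; return np.stack([x,np.cross(z,x),z],1)
E
python3 - <<'E'
from plan import *
s=bot.state(); R0=s['orientation'];p0=s['tool_pos']
R1=grasp_R(np.radians(42.54),np.radians(20)); T=np.array([.4362,.3157,.016]); print(R1.round(3))
pre=T-R1[:,0]*.08
print(pre,rel(R0,p0,R1,pre)); print(twist(R0,p0,R1,pre,4))
E
```

```text
[[ 0.252 -0.676  0.692]
 [ 0.231  0.737  0.635]
 [-0.94   0.     0.342]]
[0.41603981 0.29720068 0.09117541] (array([10.89,  0.99,  0.81]), array([  1.17, -20.  ,  -0.21]))
(array([ 2.739,  0.252, -0.157,  0.292, -4.999, -0.051]), [[0.414, 0.285, 0.173], [0.413, 0.288, 0.145], [0.414, 0.292, 0.118], [0.416, 0.297, 0.091]])
```

Call:
carry_out:
  increments:
    - [[0.8, 2.74, 0.25, -0.16, 0.29, -5, -0.05], [0.8, 2.74, 0.25, -0.16, 0.29, -5, -0.05], [0.8, 2.74, 0.25, -0.16, 0.29, -5, -0.05], [0.8, 2.74, 0.25, -0.16, 0.29, -5, -0.05], [0.8, 0, 0, 0, 0, 0, 0], [0.8, 0, 0, 0, 0, 0, 0]]
  grip_force: 50

```text
clock: 5.4
tool_pos: [0.4145, 0.296, 0.0906]
orientation: [[0.248, -0.678, 0.692], [0.23, 0.736, 0.637], [-0.941, 0.001, 0.338]]
contact_force: [1.2, 0.1, -0.1]
gripper_width: 0.0682
```

```bash
python3 -c "
from plan import *
s=log()
p=snap('wrist','w2')
R1=grasp_R(np.radians(42.54),np.radians(20)); T=np.array([.4362,.3157,.016])
print(rel(s['orientation'],s['tool_pos'],R1,T))"
```

```text
t 5.4 j [ 0.582  0.091 -0.758  0.382  0.056 -0.153] p [0.4145 0.296  0.0906] F [ 1.2  0.1 -0.1] w 0.0682
[[0.248, -0.678, 0.692], [0.23, 0.736, 0.637], [-0.941, 0.001, 0.338]]
(array([ 8.01, -0.03,  0.24]), array([ 0.08, -0.25, -0.09]))
```

View pics/w2.png

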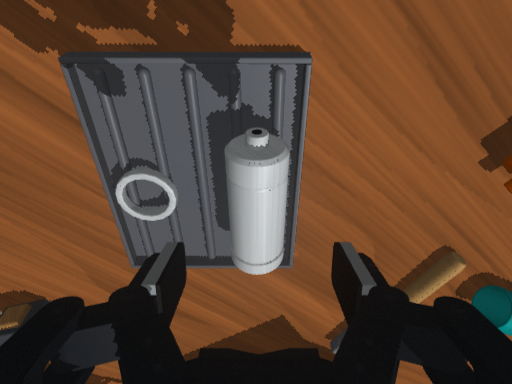

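Call:
carry_out:
  increments:
    - [[0.8, 2, 0, 0.05, 0, 0, 0], [0.8, 2, 0, 0.05, 0, 0, 0], [0.8, 1.5, 0, 0.05, 0, 0, 0], [0.8, 1.5, 0, 0, 0, 0, 0], [0.8, 1, 0, 0, 0, 0, 0], [0.8, 0, 0, 0, 0, 0, 0], [0.8, 0, 0, 0, 0, 0, 0]]

```text
clock: 6.15
tool_pos: [0.4389, 0.3178, 0.0177]
orientation: [[0.253, -0.678, 0.69], [0.233, 0.735, 0.637], [-0.939, -0.0, 0.344]]
contact_force: [-0.4, 0.7, 0.0]
gripper_width: 0.068
```

```bash
python3 -c "
from plan import *
s=log()
p=snap('wrist','w3')"
```

```text
t 6.15 j [ 0.593  0.252 -0.812  0.16   0.052 -0.143] p [0.4389 0.3178 0.0177] F [-0.4  0.7  0. ] w 0.068
[[0.253, -0.678, 0.69], [0.233, 0.735, 0.637], [-0.939, -0.0, 0.344]]
```

View pics/w3.png

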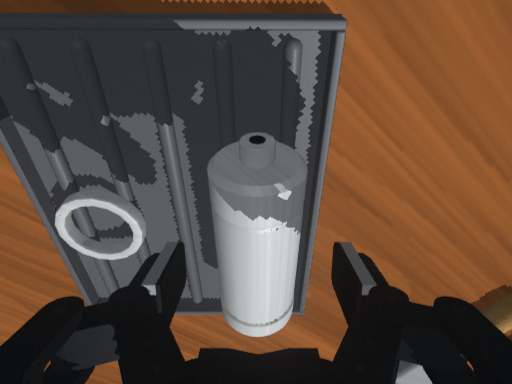

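Call:
carry_out:
  increments:
    - [[0, 0.1, 0, 0, 0, 0, 0], [0, 0, 0, 0, 0, 0, 0], [0, 0, 0, 0, 0, 0, 0], [0, 0, 0, 0, 0, 0, 0], [0, 0, 0, 0, 0, 0, 0], [0, 0, 0, 0, 0, 0, 0], [0, 0, 0, 0, 0, 0, 0]]
  grip_force: 60

```text
clock: 6.9
tool_pos: [0.4382, 0.3163, 0.0169]
orientation: [[0.254, -0.678, 0.69], [0.232, 0.735, 0.637], [-0.939, -0.002, 0.344]]
contact_force: [-2.7, -3.3, 10.0]
gripper_width: 0.0299
```

```bash
python3 -c "
from plan import *
s=log()
p=snap('wrist','w4')"
```

```text
t 6.9 j [ 0.593  0.251 -0.816  0.156  0.05  -0.143] p [0.4382 0.3163 0.0169] F [-2.7 -3.3 10. ] w 0.0299
[[0.254, -0.678, 0.69], [0.232, 0.735, 0.637], [-0.939, -0.002, 0.344]]
```

View pics/w4.png

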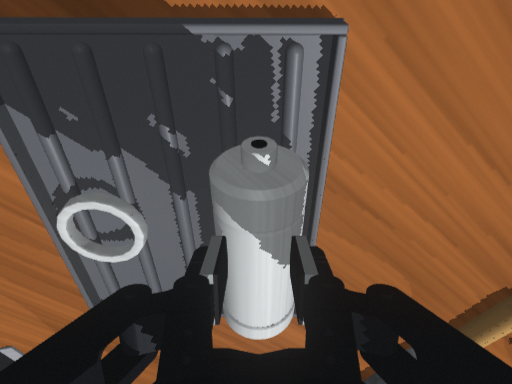

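```bash
python3 - <<'E'
from look import *
for n in ['w3','w4']:
    p=pickle.load(open(f'pics/{n}.pkl','rb')); P=cloud(p); s=p['state']
    L=(P-s['tool_pos'])@s['orientation']
    for v,u in [(240,212),(245,222),(260,218),(300,215),(240,297),(260,303),(300,308),(250,180),(250,340),(250,345),(270,160),(260,258),(200,258),(320,258)]:
        print(n,v,u,'tool',(L[v,u]*1000).round(1),'w',P[v,u].round(4))
E
```

```text
w3 240 212 tool [ 21.3 -29.5  17.4] w [0.4763 0.3122 0.0037]
w3 245 222 tool [-30.9 -16.7  -4.9] w [0.439  0.2952 0.045 ]
w3 260 218 tool [-18.  -20.7  10.2] w [0.4554 0.305  0.0381]
w3 300 215 tool [ 44.  -32.8  78.9] w [0.5267 0.3543 0.0036]
w3 240 297 tool [-24.7  19.8  -4.5] w [0.4161 0.3237 0.0394]
w3 260 303 tool [24.8 30.8 33.9] w [0.4476 0.3679 0.0061]
w3 300 308 tool [50.3 40.1 83.5] w [ 0.482   0.4123 -0.0008]
w3 250 180 tool [-43.6 -33.5  -8.8] w [0.4445 0.2774 0.0556]
w3 250 340 tool [-48.  35. -11.] w [0.3954 0.3254 0.059 ]
w3 250 345 tool [-47.7  37.2 -10.9] w [0.3941 0.3271 0.0588]
w3 270 160 tool [-64.  -36.2 -11. ] w [0.4396 0.2693 0.074 ]
w3 260 258 tool [-36.5   0.5   0. ] w [0.4293 0.3097 0.052 ]
w3 200 258 tool [-48.1   0.5 -33.3] w [0.4034 0.2858 0.0514]
w3 320 258 tool [-17.6   0.4  48.3] w [0.4674 0.3448 0.0508]
w4 240 212 tool [-38.7 -20.1 -11.2] w [0.4343 0.2854 0.0494]
w4 245 222 tool [-43.6 -15.1 -11.2] w [0.4297 0.288  0.054 ]
w4 260 218 tool [-57.  -15.3 -11.3] w [0.4263 0.2846 0.0665]
w4 300 215 tool [-67.2 -15.6  -0.3] w [0.4315 0.2891 0.0799]
w4 240 297 tool [-39.   17.9 -11.4] w [0.4083 0.3132 0.0496]
w4 260 303 tool [-56.1  18.4 -10.8] w [0.4041 0.31   0.0658]
w4 300 308 tool [-83.4  16.3 -11.7] w [0.3979 0.3015 0.0911]
w4 250 180 tool [ 23.2 -51.3  25.5] w [0.4965 0.3002 0.0039]
w4 250 340 tool [28.2 56.2 28.2] w [ 0.4267  0.3821 -0.    ]
w4 250 345 tool [28.1 59.6 28.2] w [0.4244 0.3846 0.    ]
w4 270 160 tool [ 30.2 -68.2  44.6] w [0.5229 0.3015 0.004 ]
w4 260 258 tool [-36.5   0.5   0. ] w [0.4286 0.3082 0.0511]
w4 200 258 tool [-48.7   0.5 -33.5] w [0.4024 0.2841 0.0511]
w4 320 258 tool [-19.4   0.4  46.8] w [0.4653 0.3419 0.0512]
```

```bash
python3 - <<'E'
from look import *
for n,cols in [('w4',(209,214,220,225,294,300,306)),('w2',(176,182)),('w1',(150,158))]:
    p=pickle.load(open(f'pics/{n}.pkl','rb')); P=cloud(p); s=p['state']
    L=(P-s['tool_pos'])@s['orientation']*1000
    for u in cols:
        print(n,u,[(v,L[v,u].round(0).astype(int).tolist()) for v in range(228,330,6)])
print(np.array(p['mount']).round(3))
E
python3 -c "
import cv2
a=cv2.imread('pics/w4.png');cv2.imwrite('pics/w4x.png',cv2.resize(a[200:384,140:380],None,fx=3,fy=3,interpolation=cv2.INTER_CUBIC))"
```

```text
w4 209 [(228, [17, -30, 7]), (234, [19, -31, 12]), (240, [20, -31, 17]), (246, [-44, -21, -11]), (252, [-50, -20, -11]), (258, [-56, -19, -11]), (264, [-60, -18, -12]), (270, [-64, -18, -11]), (276, [-69, -17, -11]), (282, [-67, -17, -8]), (288, [-77, -16, -12]), (294, [-81, -15, -12]), (300, [-84, -15, -12]), (306, [-87, -15, -12]), (312, [-97, -13, -17]), (318, [-98, -13, -17]), (324, [-100, -12, -16])]
w4 214 [(228, [17, -27, 7]), (234, [17, -27, 11]), (240, [-39, -19, -11]), (246, [-45, -18, -11]), (252, [-50, -18, -11]), (258, [-55, -17, -11]), (264, [-60, -16, -11]), (270, [-64, -16, -11]), (276, [-67, -16, -10]), (282, [-67, -16, -8]), (288, [-68, -16, -6]), (294, [-67, -16, -3]), (300, [-66, -16, 1]), (306, [-67, -16, 3]), (312, [-67, -16, 5]), (318, [-69, -16, 6]), (324, [-67, -16, 10])]
w4 220 [(228, [-32, -17, -14]), (234, [-31, -17, -10]), (240, [-39, -17, -11]), (246, [-44, -16, -11]), (252, [-49, -15, -11]), (258, [-55, -15, -11]), (264, [-58, -14, -10]), (270, [-58, -14, -8]), (276, [-59, -14, -6]), (282, [-60, -14, -3]), (288, [-61, -14, -1]), (294, [-60, -15, 2]), (3
[... 2808 characters left out ...]
-42, 8]), (318, [-63, -42, 11]), (324, [200, -147, 228])]
w1 158 [(228, [201, -124, 87]), (234, [199, -124, 94]), (240, [201, -125, 103]), (246, [201, -126, 111]), (252, [-46, -42, -9]), (258, [-48, -42, -7]), (264, [-50, -42, -5]), (270, [-49, -42, -2]), (276, [-50, -42, 0]), (282, [-51, -42, 2]), (288, [-51, -42, 5]), (294, [-52, -42, 8]), (300, [-54, -42, 9]), (306, [200, -134, 200]), (312, [200, -134, 209]), (318, [-9223372036854775808, -9223372036854775808, -9223372036854775808]), (324, [200, -136, 228])]
[[-0.001 -0.292  0.956 -0.172]
 [ 1.    -0.001  0.001  0.001]
 [ 0.     0.956  0.292 -0.075]
 [ 0.     0.     0.     1.   ]]<stdin>:6: RuntimeWarning: invalid value encountered in cast
```

View pics/w4x.png

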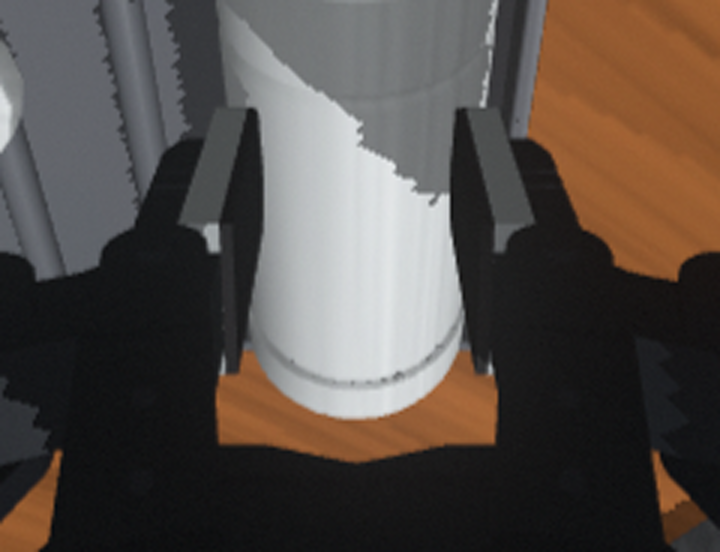

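Call:
carry_out:
  increments:
    - [[0.8, 0, 0, 0, 0, 0, 0], [0.8, 0, 0, 0, 0, 0, 0], [0.8, 0, 0, 0, 0, 0, 0], [0.8, 0, 0, 0, 0, 0, 0], [0.8, 0, 0, 0, 0, 0, 0], [0.8, 0.8, 0, 0, 0, 0, 0], [0.8, 0.8, 0, 0, 0, 0, 0], [0.8, 0.6, 0, 0, 0, 0, 0], [0.8, 0.3, 0, 0, 0, 0, 0], [0.8, 0, 0, 0, 0, 0, 0], [0.8, 0, 0, 0, 0, 0, 0]]

```text
clock: 8.05
tool_pos: [0.4435, 0.3226, -0.0082]
orientation: [[0.251, -0.678, 0.69], [0.232, 0.735, 0.638], [-0.94, 0.0, 0.342]]
contact_force: [0.2, -0.7, -0.2]
gripper_width: 0.0685
```

```bash
python3 - <<'E'
from plan import *
s=log()
p=snap('wrist','w5'); P=cloud(p); L=(P-s['tool_pos'])@s['orientation']*1000
for u in (172,178,182,340,346): print(u,[(v,L[v,u].round(0).tolist(),P[v,u].round(4).tolist()) for v in range(240,262,4)])
E
```

```text
t 8.05 j [ 0.596  0.308 -0.829  0.089  0.051 -0.14 ] p [ 0.4435  0.3226 -0.0082] F [ 0.2 -0.7 -0.2] w 0.0685
[[0.251, -0.678, 0.69], [0.232, 0.735, 0.638], [-0.94, 0.0, 0.342]]
172 [(240, [-21.0, -43.0, -3.0], [0.4653, 0.2841, 0.0108]), (244, [-42.0, -37.0, -11.0], [0.4508, 0.2786, 0.0274]), (248, [-46.0, -36.0, -11.0], [0.4488, 0.2782, 0.0314]), (252, [-50.0, -35.0, -11.0], [0.4473, 0.2781, 0.0347]), (256, [-52.0, -35.0, -11.0], [0.4465, 0.2782, 0.0374]), (260, [-56.0, -34.0, -11.0], [0.4449, 0.278, 0.0407])]
178 [(240, [-18.0, -41.0, -1.0], [0.466, 0.2875, 0.008]), (244, [-42.0, -35.0, -11.0], [0.4489, 0.2805, 0.0275]), (248, [-46.0, -34.0, -11.0], [0.4469, 0.2801, 0.0315]), (252, [-47.0, -34.0, -10.0], [0.4479, 0.281, 0.0325]), (256, [-48.0, -33.0, -8.0], [0.4487, 0.2818, 0.0338]), (260, [-48.0, -33.0, -6.0], [0.4496, 0.2827, 0.0349])]
182 [(240, [-12.0, -40.0, 2.0], [0.469, 0.2911, 0.0035]), (244, [-39.0, -34.0, -10.0], [0.4498, 0.2827, 0.0254]), (248, [-40.0, -33.0, -8.0], [0.4504, 0.2835, 0.027]), (252, [-41.0, -33.0, -7.0], [0.4513, 0.2844, 0.0282]), (256, [-41.0, -33.0, -5.0], [0.4526, 0.2855, 0.029]), (260, [-42.0, -33.0, -3.0], [0.4536, 0.2864, 0.0301])]
340 [(240, [-8.0, 46.0, 4.0], [0.413, 0.3569, 0.0002]), (244, [-42.0, 36.0, -11.0], [0.4007, 0.3327, 0.0276]), (248, [-46.0, 35.0, -11.0], [0.4002, 0.3308, 0.0315]), (252, [-49.0, 35.0, -11.0], [0.4003, 0.3301, 0.0342]), (256, [-49.0, 35.0, -9.0], [0.4014, 0.3312, 0.0349]), (260, [-49.0, 35.0, -7.0], [0.4026, 0.3325, 0.0356])]
346 [(240, [-7.0, 49.0, 4.0], [0.4111, 0.3599, -0.0004]), (244, [-43.0, 39.0, -11.0], [0.3986, 0.334, 0.0283]), (248, [-45.0, 38.0, -11.0], [0.3989, 0.3336, 0.0307]), (252, [-49.0, 37.0, -11.0], [0.3986, 0.332, 0.0341]), (256, [-54.0, 36.0, -11.0], [0.3979, 0.3296, 0.0383]), (260, [-57.0, 35.0, -11.0], [0.3976, 0.3282, 0.0414])]
```

View pics/w5.png

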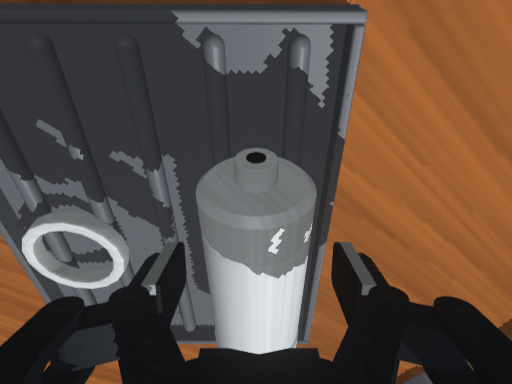

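Call:
carry_out:
  increments:
    - [[0.8, 0.5, 0, 0, 0, 0, 0], [0.8, 0, 0, 0, 0, 0, 0], [0, 0, 0, 0, 0, 0, 0], [0, 0, 0, 0, 0, 0, 0], [0, 0, 0, 0, 0, 0, 0], [0, 0, 0, 0, 0, 0, 0], [0, 0, 0, 0, 0, 0, 0], [0, 0, 0, 0, 0, 0, 0]]
  grip_force: 60

```text
clock: 8.9
tool_pos: [0.4458, 0.3231, -0.0122]
orientation: [[0.253, -0.677, 0.691], [0.231, 0.736, 0.637], [-0.939, -0.002, 0.343]]
contact_force: [1.1, -4.5, 5.6]
gripper_width: 0.0447
```

```bash
python3 - <<'E'
from plan import *
s=log()
p=snap('wrist','w6'); P=cloud(p); L=(P-s['tool_pos'])@s['orientation']*1000
for u in (206,212,300,310): print(u,[(v,L[v,u].round(0).tolist(),P[v,u].round(4).tolist()) for v in range(228,252,4)])
E
```

```text
t 8.9 j [ 0.596  0.318 -0.83   0.076  0.049 -0.14 ] p [ 0.4458  0.3231 -0.0122] F [ 1.1 -4.5  5.6] w 0.0447
[[0.253, -0.677, 0.691], [0.231, 0.736, 0.637], [-0.939, -0.002, 0.343]]
206 [(228, [-70.0, -17.0, -31.0], [0.4186, 0.275, 0.0429]), (232, [-68.0, -17.0, -28.0], [0.4208, 0.2765, 0.0422]), (236, [-67.0, -18.0, -26.0], [0.4228, 0.2779, 0.0417]), (240, [-66.0, -18.0, -24.0], [0.4248, 0.2794, 0.0412]), (244, [-65.0, -18.0, -22.0], [0.4261, 0.2804, 0.0415]), (248, [-61.0, -19.0, -18.0], [0.4306, 0.2833, 0.0386])]
212 [(228, [-73.0, -15.0, -32.0], [0.4152, 0.2752, 0.0454]), (232, [-72.0, -15.0, -30.0], [0.4169, 0.2765, 0.045]), (236, [-72.0, -15.0, -28.0], [0.4181, 0.2775, 0.0454]), (240, [-71.0, -15.0, -27.0], [0.4198, 0.2788, 0.0452]), (244, [-70.0, -15.0, -24.0], [0.4217, 0.2802, 0.0448]), (248, [-68.0, -16.0, -22.0], [0.4237, 0.2817, 0.0443])]
300 [(228, [-76.0, 14.0, -33.0], [0.3944, 0.2949, 0.0474]), (232, [-74.0, 14.0, -31.0], [0.3958, 0.2965, 0.0471]), (236, [-74.0, 14.0, -29.0], [0.3972, 0.298, 0.0469]), (240, [-73.0, 15.0, -27.0], [0.3986, 0.2995, 0.0467]), (244, [-72.0, 15.0, -25.0], [0.4001, 0.3013, 0.0463]), (248, [-71.0, 15.0, -23.0], [0.4016, 0.3029, 0.046])]
310 [(228, [-70.0, 18.0, -31.0], [0.3947, 0.3009, 0.0429]), (232, [-70.0, 18.0, -29.0], [0.3956, 0.3018, 0.0436]), (236, [-67.0, 19.0, -26.0], [0.3979, 0.3047, 0.0418]), (240, [-66.0, 19.0, -24.0], [0.3996, 0.3068, 0.0411]), (244, [-65.0, 19.0, -22.0], [0.4011, 0.3085, 0.0409]), (248, [-60.0, 20.0, -18.0], [0.4042, 0.3124, 0.0383])]
```

View pics/w6.png

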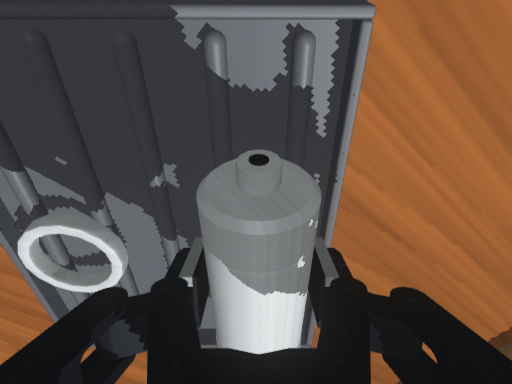

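```bash
python3 - <<'E'
from look import *
p=pickle.load(open('pics/w6.pkl','rb')); P=cloud(p); s=p['state']; L=(P-s['tool_pos'])@s['orientation']*1000
for u in (192,196,200,316,320,324): print(u,[(v,L[v,u].round(0).tolist(),P[v,u,2].round(4).tolist()) for v in range(234,258,3)])
E
python3 -c "
import cv2
a=cv2.imread('pics/w6.png');cv2.imwrite('pics/w6x.png',cv2.resize(a[200:384,140:380],None,fx=3,fy=3,interpolation=cv2.INTER_CUBIC))"
```

```text
192 [(234, [-20.0, -33.0, -6.0], 0.0044), (237, [-19.0, -33.0, -3.0], 0.0041), (240, [-17.0, -34.0, -1.0], 0.0035), (243, [-15.0, -34.0, 2.0], 0.0027), (246, [-43.0, -28.0, -11.0], 0.025), (249, [-47.0, -27.0, -11.0], 0.0284), (252, [-49.0, -27.0, -11.0], 0.0306), (255, [-51.0, -27.0, -11.0], 0.0325)]
196 [(234, [-19.0, -31.0, -5.0], 0.0037), (237, [-18.0, -32.0, -3.0], 0.0038), (240, [-39.0, -27.0, -11.0], 0.0202), (243, [-42.0, -27.0, -11.0], 0.0235), (246, [-45.0, -26.0, -11.0], 0.0259), (249, [-46.0, -26.0, -11.0], 0.0277), (252, [-49.0, -26.0, -11.0], 0.03), (255, [-51.0, -25.0, -10.0], 0.0324)]
200 [(234, [-19.0, -29.0, -5.0], 0.0036), (237, [-17.0, -30.0, -3.0], 0.0028), (240, [-38.0, -26.0, -11.0], 0.0195), (243, [-41.0, -25.0, -11.0], 0.0228), (246, [-44.0, -25.0, -11.0], 0.0253), (249, [-47.0, -24.0, -11.0], 0.0284), (252, [-48.0, -24.0, -10.0], 0.0298), (255, [-53.0, -23.0, -11.0], 0.0338)]
316 [(234, [-19.0, 30.0, -5.0], 0.0036), (237, [-18.0, 30.0, -3.0], 0.0037), (240, [-38.0, 27.0, -11.0], 0.0198), (243, [-41.0, 26.0, -11.0], 0.0229), (246, [-44.0, 26.0, -11.0], 0.025), (249, [-47.0, 25.0, -11.0], 0.0279), (252, [-51.0, 24.0, -11.0], 0.0313), (255, [-52.0, 24.0, -11.0], 0.0328)]
320 [(234, [-21.0, 32.0, -6.0], 0.0052), (237, [-22.0, 32.0, -5.0], 0.007), (240, [-39.0, 28.0, -11.0], 0.0201), (243, [-41.0, 28.0, -11.0], 0.0223), (246, [-45.0, 27.0, -11.0], 0.0261), (249, [-47.0, 27.0, -11.0], 0.0281), (252, [-51.0, 26.0, -11.0], 0.0314), (255, [-52.0, 26.0, -11.0], 0.0332)]
324 [(234, [-31.0, 32.0, -10.0], 0.013), (237, [-31.0, 32.0, -9.0], 0.0137), (240, [-30.0, 32.0, -7.0], 0.0136), (243, [-40.0, 30.0, -10.0], 0.0219), (246, [-44.0, 29.0, -11.0], 0.0252), (249, [-47.0, 28.0, -11.0], 0.0285), (252, [-50.0, 28.0, -11.0], 0.0309), (255, [-52.0, 28.0, -11.0], 0.0327)]
```

View pics/w6x.png

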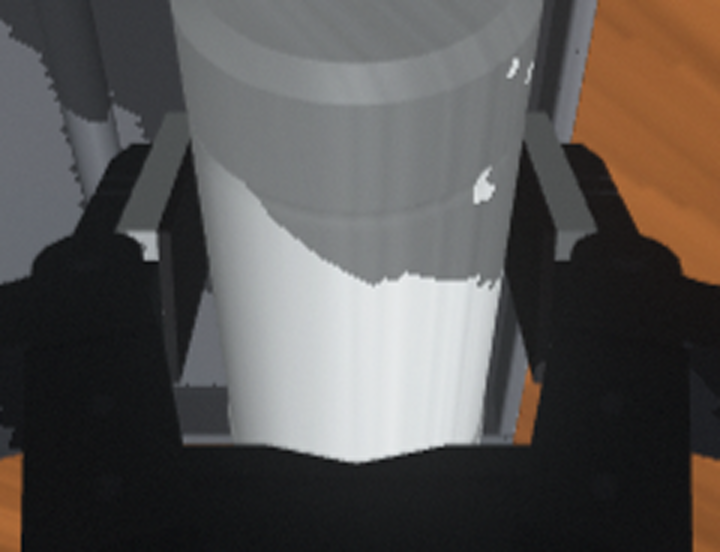

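Call:
carry_out:
  increments:
    - [[0.65, 0, 0, 0, 0, 0, 0], [0.65, 0, 0, 0, 0, 0, 0], [0.65, 0.3, 0, 0, 0, 0, 0], [0.65, 0, 0, 0, 0, 0, 0], [0, 0, 0, 0, 0, 0, 0], [0, 0, 0, 0, 0, 0, 0], [0, 0, 0, 0, 0, 0, 0], [0, 0, 0, 0, 0, 0, 0], [0, 0, 0, 0, 0, 0, 0]]
  grip_force: 70

```text
clock: 9.85
tool_pos: [0.4474, 0.3249, -0.0144]
orientation: [[0.255, -0.678, 0.69], [0.232, 0.735, 0.637], [-0.939, -0.002, 0.345]]
contact_force: [-0.6, -3.4, 9.2]
gripper_width: 0.0447
```

```bash
python3 - <<'E'
from plan import *
s=log()
E
```

```text
t 9.85 j [ 0.597  0.324 -0.831  0.067  0.049 -0.139] p [ 0.4474  0.3249 -0.0144] F [-0.6 -3.4  9.2] w 0.0447
[[0.255, -0.678, 0.69], [0.232, 0.735, 0.637], [-0.939, -0.002, 0.345]]
```

Call:
carry_out:
  increments:
    - [[0, -0.94, 0, 0.34, 0, 0, 0], [0, -1.88, 0, 0.69, 0, 0, 0], [0, -2.82, 0, 1.03, 0, 0, 0], [0, -2.82, 0, 1.03, 0, 0, 0], [0, 0, 0, 0, 0, 0, 0], [0, 0, 0, 0, 0, 0, 0]]

```text
clock: 10.45
tool_pos: [0.4455, 0.3248, 0.0745]
orientation: [[0.251, -0.679, 0.69], [0.233, 0.734, 0.638], [-0.94, 0.0, 0.342]]
contact_force: [0.1, -0.0, -1.3]
gripper_width: 0.0447
```

```bash
python3 - <<'E'
from plan import *
s=log()
p=snap('wrist','w7')
E
```

```text
t 10.45 j [ 0.598  0.177 -0.706  0.341  0.051 -0.139] p [0.4455 0.3248 0.0745] F [ 0.1 -0.  -1.3] w 0.0447
[[0.251, -0.679, 0.69], [0.233, 0.734, 0.638], [-0.94, 0.0, 0.342]]
```

View pics/w7.png

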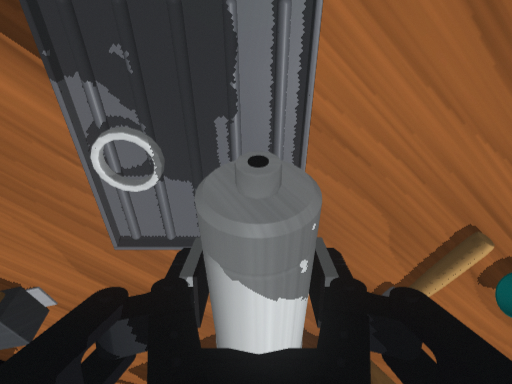

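```bash
cat > held.py <<'E'
from plan import *
from scipy.optimize import least_squares
def held(p,box,exp_axis=(0,0,1.)):
    P=cloud(p); s=p['state']; L=(P-s['tool_pos'])@s['orientation']
    q=L[box[0]:box[1],box[2]:box[3]].reshape(-1,3); q=q[np.isfinite(q).all(1)&(q[:,0]<-.03)&(q[:,0]>-.12)&(abs(q[:,1])<.026)]
    def ax(x):
        a=np.array([x[2],x[3],1.]); return a/np.linalg.norm(a)
    def f(x):
        o=np.array([x[0],x[1],0]); a=ax(x); d=q-o; t=d@a; return np.linalg.norm(d-t[:,None]*a,axis=1)-.023
    r=least_squares(f,[-.048,0,.36,0],loss='soft_l1',f_scale=.001)
    o=np.array([r.x[0],r.x[1],0]);a=ax(r.x); g=abs(f(r.x))<.0015; t=((q-o)@a)[g]
    print('n',len(q),g.mean(),'o',(o*1000).round(1),'axis',a.round(3),'tilt',np.degrees(np.arctan2(a[0],a[2])).round(2),np.degrees(np.arcsin(a[1])).round(2),'t',np.percentile(t*1000,[0,1,2,99]).round(1))
    return o,a,t
if __name__=='__main__':
    p=pickle.load(open('pics/w7.pkl','rb'))
    held(p,(185,350,205,312))
    J=[];
    for l in open('log.jsonl'): J.append(json.loads(l))
    j=np.array([x[0] for x in J]);pp=np.array([x[1] for x in J]);RR=np.array([x[2] for x in J])
    def wc(j,k): # FK
        a,h,L1,phi,L2,Lt,Lw=k
        pit=j[:,1]-j[:,2]+j[:,3]
        r=a+L1*np.sin(j[:,1]+phi)+L2*np.cos(j[:,1]-j[:,2])+Lw*np.cos(pit); z=h+L1*np.cos(j[:,1]+phi)-L2*np.sin(j[:,1]-j[:,2])-Lw*np.sin(pit)
        return np.stack([r*np.cos(j[:,0]),r*np.sin(j[:,0]),z],1)
    for i in range(len(j)):
        q=j[i];
        R=(Ro.from_euler('z',q[0])*Ro.from_euler('y',q[1]-q[2]+q[3])*Ro.from_euler('z',q[4])*Ro.from_euler('x',q[5])).as_matrix()
        print(np.degrees(Ro.from_matrix(R.T@RR[i]).as_rotvec()).round(2))
    f=lambda k:(wc(j,k)+RR[:,:,0]*k[5]-pp).ravel()
    r=least_squares(f,[0,.15,.35,0.1,.3,.2,.05]); print(r.x.round(4),abs(r.fun).max())
E
python3 held.py
```

```text
n 16785 0.7198093535895145 o [-45.5   0.6   0. ] axis [0.31  0.002 0.951] tilt 18.06 0.11 t [-46.7 -45.5 -45.1  36. ]
[-0.  0. -0.]
[-0. -0.  0.]
[-0. -0.  0.]
[-0. -0. -0.]
[ 0. -0. -0.]
[ 0. -0.  0.]
[ 0.  0. -0.]
[-0. -0.  0.]
[-0.  0.  0.]
[-0.0394  0.3468  0.637   0.0077  0.4408  0.3493  0.2453] 0.006530992481059372
```

```bash
python3 - <<'E'
from held import *
p=pickle.load(open('pics/w7.pkl','rb'))
held(p,(235,340,216,302)); held(p,(250,345,220,298));held(p,(225,320,216,302))
E
```

```text
n 9003 0.998778185049428 o [-45.5   0.7   0. ] axis [0.345 0.003 0.938] tilt 20.21 0.19 t [-44.4 -43.4 -42.8  26.8]
n 7390 0.9985115020297699 o [-45.5   0.7   0. ] axis [0.344 0.003 0.939] tilt 20.15 0.18 t [-38.8 -37.1 -36.4  27.7]
n 8144 0.9724950884086444 o [-45.6   0.7   0. ] axis [0.338 0.003 0.941] tilt 19.74 0.17 t [-46.7 -44.9 -44.5   8.5]
```

```bash
cat > place.py <<'E'
from plan import *
def place_R(psi,th=np.radians(20.2)):
    h=np.array([np.cos(psi),np.sin(psi),0]);Z=np.array([0,0,1.])
    x=np.cos(th)*h-np.sin(th)*Z; z=-(np.sin(th)*h+np.cos(th)*Z); return np.stack([x,np.cross(z,x),z],1)
mouth_t=np.array([-.0238,.0009,.0589])
def place_p(R,M): return np.asarray(M)-R@mouth_t
def joints_or(R,j1):
    return (Ro.from_euler('z',-j1)*Ro.from_matrix(R)).as_euler('YZX')  # intrinsic y,z,x => pitch,j5,j6
E
python3 - <<'E'
from place import *
for psi in (-25,-15,-5,5):
    R=place_R(np.radians(psi)); p=place_p(R,[.528,-.208,.076]); 
    for Lt in (.15,.25):
        w=p-R[:,0]*Lt; j1=np.arctan2(w[1],w[0]); print(psi,Lt,p.round(3),'wrist r',np.hypot(*w[:2]).round(3),w[2].round(3),'j1',j1.round(3),'pitch,j5,j6',joints_or(R,j1).round(3))
# peg estimates
for n in ['top0','scene0']:
    p=pickle.load(open(f'pics/{n}.pkl','rb')); P=cloud(p)
    for c in ([.53,-.097],[.53,.017]):
        d=np.hypot(P[...,0]-c[0],P[...,1]-c[1]); q=P[(d<.03)&(P[...,2]>.179)&(P[...,2]<.192)]
        print(n,len(q),((q.min(0)+q.max(0))/2).round(4),q.mean(0).round(4),(q.max(0)-q.min(0)).round(3))
        # side cylinder fit
        q=P[(d<.04)&(P[...,2]>.09)&(P[...,2]<.18)]
        from scipy.optimize import least_squares
        r=least_squares(lambda x:np.hypot(q[:,0]-x[0],q[:,1]-x[1])-.023,c,loss='soft_l1',f_scale=.001); print('  side',len(q),r.x.round(4),np.median(abs(r.fun)))
    d=np.hypot(P[...,0]-.528,P[...,1]+.208); q=P[(d<.03)&(P[...,2]>.1)&(P[...,2]<.17)]
    r=least_squares(lambda x:np.hypot(q[:,0]-x[0],q[:,1]-x[1])-.0085,[.528,-.208],loss='soft_l1',f_scale=.001); print('pipe',len(q),r.x.round(4),q.mean(0).round(4),np.median(abs(r.fun)))
E
```

```text
-25 0.15 [ 0.567 -0.225  0.123] wrist r 0.47 0.175 j1 -0.361 pitch,j5,j6 [ 0.353 -0.071 -3.115]
-25 0.25 [ 0.567 -0.225  0.123] wrist r 0.376 0.209 j1 -0.342 pitch,j5,j6 [ 0.354 -0.089 -3.109]
-15 0.15 [ 0.569 -0.218  0.123] wrist r 0.47 0.175 j1 -0.397 pitch,j5,j6 [0.356 0.127 3.095]
-15 0.25 [ 0.569 -0.218  0.123] wrist r 0.377 0.209 j1 -0.431 pitch,j5,j6 [0.357 0.158 3.083]
-5 0.15 [ 0.571 -0.211  0.123] wrist r 0.474 0.175 j1 -0.432 pitch,j5,j6 [0.373 0.323 3.018]
-5 0.25 [ 0.571 -0.211  0.123] wrist r 0.387 0.209 j1 -0.514 pitch,j5,j6 [0.384 0.399 2.986]
5 0.15 [ 0.57  -0.203  0.123] wrist r 0.481 0.175 j1 -0.465 pitch,j5,j6 [0.408 0.514 2.932]
5 0.25 [ 0.57  -0.203  0.123] wrist r 0.404 0.209 j1 -0.587 pitch,j5,j6 [0.44  0.626 2.872]
top0 154 [ 0.5285 -0.096   0.1859] [ 0.527  -0.0952  0.1859] [0.044 0.044 0.012]
  side 139 [ 0.5296 -0.0971] 0.0004238433861100607
top0 163 [0.5302 0.014  0.1851] [0.5295 0.0152 0.1853] [0.043 0.044 0.012]
  side 122 [0.5317 0.0141] 0.00039287547169161545
pipe 60 [ 0.5269 -0.2097] [ 0.5232 -0.2058  0.14  ] 0.0008066709617158743
scene0 113 [ 0.5313 -0.0963  0.1855] [ 0.5356 -0.0967  0.1859] [0.044 0.043 0.012]
  side 331 [ 0.5274 -0.0952] 0.0009863174448808305
scene0 107 [0.5338 0.0152 0.1855] [0.538  0.0135 0.1857] [0.04  0.046 0.013]
  side 309 [0.529 0.016] 0.0009792749027774938
pipe 104 [ 0.5251 -0.2076] [ 0.531  -0.2081  0.1347] 0.0009974169651222062
```

Call:
carry_out:
  increments:
    - [[0, -4.6, 0.29, -0.87, 0, 0, 0], [0, -4.6, 0.29, -0.87, 0, 0, 0], [0, -4.6, 0.29, -0.87, 0, 0, 0], [0, -4.6, 0.29, -0.87, 0, 0, 0], [0, -4.6, 0.29, -0.87, 0, 0, 0], [0, 0, 0, 0, 0, 0, 0]]

```text
clock: 11.1
tool_pos: [0.3481, 0.2542, 0.2797]
orientation: [[0.256, -0.678, 0.689], [0.235, 0.735, 0.636], [-0.938, -0.001, 0.347]]
contact_force: [1.0, 0.1, -0.8]
gripper_width: 0.0445
```

```bash
python3 - <<'E'
from place import *
s=log(); a=np.radians(-57)
A=Ro.from_euler('z',a).as_matrix()
print(twist(s['orientation'],s['tool_pos'],A@s['orientation'],A@s['tool_pos'],8))
E
```

```text
t 11.1 j [ 0.587 -0.209 -0.499  0.931  0.055 -0.15 ] p [0.3481 0.2542 0.2797] F [ 1.   0.1 -0.8] w 0.0445
[[0.256, -0.678, 0.689], [0.235, 0.735, 0.636], [-0.938, -0.001, 0.347]]
(array([-3.250e-01, -5.274e+00, -8.860e-01,  6.681e+00,  4.000e-03,
       -2.475e+00]), [[0.377, 0.209, 0.28], [0.4, 0.161, 0.28], [0.417, 0.11, 0.28], [0.427, 0.057, 0.28], [0.431, 0.004, 0.28], [0.428, -0.05, 0.28], [0.419, -0.102, 0.28], [0.403, -0.153, 0.28]])
```

```bash
python3 - <<'E'
from place import *
s=bot.state(); a=np.radians(-57)
A=Ro.from_euler('z',a).as_matrix()
print(twist(s['orientation'],s['tool_pos'],A@s['orientation'],A@s['tool_pos'],9)[0])
E
```

```text
[-2.780e-01 -4.694e+00 -7.570e-01  5.939e+00  3.000e-03 -2.200e+00]
```

Call:
carry_out:
  increments:
    - [[0, -0.28, -4.69, -0.76, 5.94, 0, -2.2], [0, -0.28, -4.69, -0.76, 5.94, 0, -2.2], [0, -0.28, -4.69, -0.76, 5.94, 0, -2.2], [0, -0.28, -4.69, -0.76, 5.94, 0, -2.2], [0, -0.28, -4.69, -0.76, 5.94, 0, -2.2], [0, -0.28, -4.69, -0.76, 5.94, 0, -2.2], [0, -0.28, -4.69, -0.76, 5.94, 0, -2.2], [0, -0.28, -4.69, -0.76, 5.94, 0, -2.2], [0, -0.28, -4.69, -0.76, 5.94, 0, -2.2], [0, 0, 0, 0, 0, 0, 0]]

```text
clock: 12.1
tool_pos: [0.3998, -0.1573, 0.2736]
orientation: [[0.326, 0.256, 0.91], [-0.092, 0.967, -0.239], [-0.941, -0.006, 0.339]]
contact_force: [-0.1, 0.6, -2.4]
gripper_width: 0.0445
```

Call:
carry_out:
  increments:
    - [[0, 0, 0, 0, 8.5, 0, 0], [0, 0, 0, 0, 8.5, 0, 0], [0, 0, 0, 0, 8.5, 0, 0], [0, 0, 0, 0, 8.5, 0, 0], [0, 0, 0, 0, 8.5, 0, 0], [0, 0, 0, 0, 8.5, 0, 0], [0, 0, 0, 0, 8.5, 0, 0], [0, 0, 0, 0, 8.5, 0, 0], [0, 0, 0, 0, 8.5, 0, 0], [0, 0, 0, 0, 8.5, 0, 0], [0, 0, 0, 0, 8.5, 0, 0], [0, 0, 0, 0, 8.5, 0, 0], [0, 0, 0, 0, 8.5, 0, 0], [0, 0, 0, 0, 8.5, 0, 0], [0, 0, 0, 0, 8.5, 0, 0], [0, 0, 0, 0, 8.5, 0, 0], [0, 0, 0, 0, 8.5, 0, 0], [0, 0, 0, 0, 8.5, 0, 0], [0, 0, 0, 0, 8.5, 0, 0], [0, 0, 0, 0, 8.5, 0, 0]]

```text
clock: 14.1
tool_pos: [0.4015, -0.1523, 0.2739]
orientation: [[0.328, -0.089, -0.94], [-0.086, -0.994, 0.064], [-0.941, 0.06, -0.334]]
contact_force: [-0.0, 0.3, -2.0]
gripper_width: 0.0446
```

```bash
python3 - <<'E'
from place import *
s=log()
J=[json.loads(l) for l in open('log.jsonl')]
from scipy.optimize import least_squares
j=np.array([x[0] for x in J]);pp=np.array([x[1] for x in J]);RR=np.array([x[2] for x in J])
rr=np.hypot(*(pp[:,:2]).T)
def wc(j,k):
    a,h,L1,phi,L2,Lt,Lw=k
    pit=j[:,1]-j[:,2]+j[:,3]
    r=a+L1*np.sin(j[:,1]+phi)+L2*np.cos(j[:,1]-j[:,2])+Lw*np.cos(pit); z=h+L1*np.cos(j[:,1]+phi)-L2*np.sin(j[:,1]-j[:,2])-Lw*np.sin(pit)
    return np.stack([r*np.cos(j[:,0]),r*np.sin(j[:,0]),z],1)
f=lambda k:np.r_[(wc(j,k)+RR[:,:,0]*k[5]-pp).ravel()/.0015,(k[6])/.1,(k[0])/.05,k[3]/.2]
r=least_squares(f,[0,.15,.35,0.1,.3,.2,.05]); print(r.x.round(4),abs(r.fun).max())
np.save('kin.npy',r.x)
E
```

```text
t 14.1 j [-0.403 -0.205 -0.507  0.926  0.049  2.826] p [ 0.4015 -0.1523  0.2739] F [-0.   0.3 -2. ] w 0.0446
[[0.328, -0.089, -0.94], [-0.086, -0.994, 0.064], [-0.941, 0.06, -0.334]]
[-0.0314  0.2596  0.6708  0.0164  0.4246  0.3508  0.1983] 7.472209761797484
```

```bash
cat > kin.py <<'E'
from place import *
from scipy.optimize import least_squares
def wc(j,k):
    a,h,L1,phi,L2,Lt,Lw,phi2,q=k; j=np.atleast_2d(j)
    pit=j[:,1]-j[:,2]+j[:,3]; e=j[:,1]-j[:,2]+phi2
    r=a+L1*np.sin(j[:,1]+phi)+L2*np.cos(e)+Lw*np.cos(pit); z=h+L1*np.cos(j[:,1]+phi)-L2*np.sin(e)-Lw*np.sin(pit)
    return np.stack([r*np.cos(j[:,0]),r*np.sin(j[:,0]),z],1)
def fit():
    J=[json.loads(l) for l in open('log.jsonl')]
    j=np.array([x[0] for x in J]);pp=np.array([x[1] for x in J]);RR=np.array([x[2] for x in J])
    best=None
    for e in (0,.8,-.8,1.5):
        f=lambda k:np.r_[(wc(j,k)+RR[:,:,0]*k[5]-pp).ravel()/.0015,k[6]/.03,k[0]/.05,k[3]/1,(k[5]-.25)/.1]
        r=least_squares(f,[0,.15,.35,0.1,.3,.2,.0,e,0])
        if best is None or r.cost<best.cost: best=r
    return best.x,best
if __name__=='__main__':
    k,b=fit(); print(k.round(3),b.cost,(b.fun*1.5).round(1)); np.save('kin.npy',k)
E
python3 kin.py
```

```text
[ 0.001  0.215  0.562  0.002  0.388  0.36   0.105 -0.163  0.   ] 7.614983250007963 [ 0.8  0.6  0.1 -0.2 -0.1  0.1 -0.2  0.5  0.1 -0.3  0.5 -0.  -0.2  0.5
 -0.  -0.3  0.4 -0.  -0.3  0.4 -0.1 -0.3  0.4 -0.1 -0.5  0.3  0.1 -0.6
  0.2 -0.1 -0.1  0.6 -0.1  5.3  0.   0.   1.6]
```

Call:
carry_out:
  increments:
    - [[0, 1.5, 0, -1.5, 0, 8, 0], [0, 1.5, 0, -1.5, 0, 8, 0], [0, 1.5, 0, -1.5, 0, 8, 0], [0, 1.5, 0, -1.5, 0, 8, 0], [0, 0, 0, 0, 0, 0, 0]]

```text
clock: 14.6
tool_pos: [0.4726, -0.1578, 0.2453]
orientation: [[0.747, -0.085, -0.659], [-0.101, -0.995, 0.014], [-0.657, 0.056, -0.752]]
contact_force: [-1.8, 0.8, -4.1]
gripper_width: 0.0444
```

```bash
python3 - <<'E'
from kin import *
s=log()
k,b=fit(); print(k.round(3),b.cost,(b.fun*1.5).round(1)); np.save('kin.npy',k)
snap('wrist','w8')
E
```

```text
t 14.6 j [-0.525 -0.324 -1.011  0.068  0.291  2.803] p [ 0.4726 -0.1578  0.2453] F [-1.8  0.8 -4.1] w 0.0444
[[0.747, -0.085, -0.659], [-0.101, -0.995, 0.014], [-0.657, 0.056, -0.752]]
[ 0.001  0.216  0.562  0.003  0.388  0.352  0.114 -0.163  0.   ] 8.140011412357973 [ 0.7  0.5  0.1 -0.4 -0.3 -0.1  0.1  0.2  0.2 -0.   0.1  0.   0.   0.2
  0.  -0.   0.1 -0.  -0.1  0.1 -0.  -0.1  0.1 -0.1 -0.2  0.   0.1 -0.3
 -0.   0.  -0.1  0.2  0.1  0.1  0.7 -0.2  5.7  0.   0.   1.5]
```

View pics/w8.png

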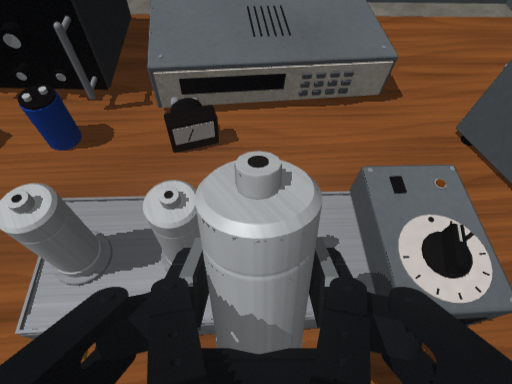

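```bash
cat > ik.py <<'E'
from kin import *
k=np.load('kin.npy')
lo=np.array([-2.78,-.83,-1.28,-1.9,-1.57,-3.14])+.01; hi=np.array([2.78,1.72,1.37,2.12,1.48,3.14])-.01
def fk(q):
    R=(Ro.from_euler('z',q[0])*Ro.from_euler('y',q[1]-q[2]+q[3])*Ro.from_euler('z',q[4])*Ro.from_euler('x',q[5])).as_matrix()
    return R,wc(q,k)[0]+R[:,0]*k[5]
def ik(R,p,q0):
    def f(q):
        r,t=fk(q); return np.r_[(t-p)*1000,Ro.from_matrix(r.T@R).as_rotvec()*200]
    b=None
    for d in ([0]*6,[.3,0,0,0,-.3,0],[-.3,0,0,0,.3,0],[0,.3,.3,0,0,0]):
        r=least_squares(f,np.clip(np.array(q0)+d,lo+.001,hi-.001),bounds=(lo,hi))
        if b is None or r.cost<b.cost:b=r
    return b.x,np.abs(b.fun).max()
E
python3 - <<'E'
from ik import *
q0=bot.state()['joints']
seat=np.array([.5265,-.2083,.076])
for th in (20,30,40,45):
  t=np.radians(th); c=np.array([-.0455,.0007,0]); mt=c+.0628*np.array([np.sin(t),0,np.cos(t)])
  for psi in (-60,-20,-5,10,25,40,55):
    R=place_R(np.radians(psi),t); o=[]
    for h in (0,.1,.13):
        p=seat+[0,0,h]-R@mt; q,e=ik(R,p,q0); o.append((round(e,1),q.round(2).tolist()))
    print(th,psi,o[0],o[1][0],o[2][0])
E
```

```text
20 -60 (np.float64(54.1), [0.12, 0.92, -1.25, -1.89, -1.16, 3.13]) 60.6 60.2
20 -20 (np.float64(39.5), [-0.41, 0.27, -1.27, -0.99, 0.07, 3.11]) 14.6 6.2
20 -5 (np.float64(22.1), [-0.7, 0.4, -1.27, -1.09, 0.62, 2.82]) 5.2 0.0
20 10 (np.float64(0.9), [-0.82, 0.54, -1.27, -1.22, 0.91, 2.65]) 0.0 0.0
20 25 (np.float64(0.0), [-0.89, 0.48, -1.0, -0.48, 1.15, 2.19]) 0.0 0.0
20 40 (np.float64(0.0), [-0.91, 0.57, -0.61, 0.49, 1.22, 1.46]) 0.0 0.0
20 55 (np.float64(0.0), [-0.89, 0.75, -0.27, 1.2, 1.13, 0.88]) 0.0 0.0
30 -60 (np.float64(77.6), [0.11, 0.93, -1.27, -1.89, -1.12, 3.13]) 85.5 80.4
30 -20 (np.float64(13.6), [-0.4, 0.25, -1.27, -0.93, 0.05, 3.11]) 0.0 0.0
30 -5 (np.float64(4.0), [-0.62, 0.32, -1.27, -0.97, 0.46, 2.85]) 0.0 0.0
30 10 (np.float64(0.0), [-0.76, 0.33, -1.14, -0.7, 0.77, 2.54]) 0.0 0.0
30 25 (np.float64(0.0), [-0.84, 0.36, -0.9, -0.16, 0.98, 2.11]) 0.0 0.0
30 40 (np.float64(0.0), [-0.86, 0.48, -0.6, 0.48, 1.05, 1.59]) 0.0 0.0
30 55 (np.float64(0.0), [-0.85, 0.63, -0.31, 1.02, 1.0, 1.12]) 0.0 0.0
40 -60 (np.float64(91.2), [-0.29, 0.28, -1.27, -0.92, -0.31, 3.13]) 90.7 90.7
[... 241 characters left out ...]
 [-0.77, 0.29, -0.81, 0.08, 0.8, 2.1]) 0.0 0.0
40 40 (np.float64(0.0), [-0.8, 0.4, -0.57, 0.51, 0.87, 1.68]) 0.0 0.0
40 55 (np.float64(0.0), [-0.8, 0.53, -0.33, 0.92, 0.85, 1.29]) 0.0 0.0
45 -60 (np.float64(92.9), [-0.38, 0.15, -1.14, -0.55, -0.15, 3.13]) 92.9 92.9
45 -20 (np.float64(0.0), [-0.39, 0.13, -1.08, -0.43, 0.03, 3.11]) 0.0 0.0
45 -5 (np.float64(0.0), [-0.55, 0.15, -1.04, -0.34, 0.32, 2.81]) 0.0 0.0
45 10 (np.float64(0.0), [-0.66, 0.19, -0.92, -0.14, 0.55, 2.47]) 0.0 0.0
45 25 (np.float64(0.0), [-0.74, 0.27, -0.76, 0.17, 0.71, 2.11]) 0.0 0.0
45 40 (np.float64(0.0), [-0.77, 0.38, -0.55, 0.54, 0.78, 1.72]) 0.0 0.0
45 55 (np.float64(0.0), [-0.76, 0.5, -0.34, 0.89, 0.77, 1.35]) 0.0 0.0
```

```bash
python3 - <<'E'
from ik import *
s=bot.state(); R0=s['orientation'];p0=s['tool_pos'];q0=s['joints']
print('mouth now',(p0+R0@mouth_t).round(3))
seat=np.array([.5265,-.2083,.076])
R=place_R(np.radians(25)); p=place_p(R,seat+[0,0,.13]); q,e=ik(R,p,q0); print(p.round(4),q.round(3),e)
for N in (7,):
    row,path=twist(R0,p0,R,p,N); print(row)
    D=Ro.from_rotvec(np.radians(row[3:])).as_matrix(); T=R0.copy();t=p0.copy(); qq=q0
    for i in range(N):
        t=t+T@row[:3]/100; T=T@D; qn,e=ik(T,t,qq); print((t+T@mouth_t).round(3),t.round(3),qn.round(2),(abs(qn-qq)/.1).max().round(2),round(e,2)); qq=qn
E
```

```text
mouth now [ 0.418 -0.157  0.22 ]
[ 0.5648 -0.1894  0.2531] [-0.892  0.194 -0.84  -0.041  1.146  2.192] 1.1102230246251565e-13
[ 1.021  0.611 -0.703 -1.786  3.035 -3.932]
[ 0.431 -0.168  0.216] [ 0.486 -0.166  0.248] [-0.63 -0.27 -1.01  0.01  0.45  2.7 ] 1.64 0.0
[ 0.445 -0.177  0.213] [ 0.499 -0.172  0.247] [-0.72 -0.2  -1.01 -0.04  0.6   2.61] 1.47 0.0
[ 0.46  -0.186  0.21 ] [ 0.511 -0.178  0.247] [-0.78 -0.12 -1.   -0.08  0.73  2.52] 1.32 0.0
[ 0.476 -0.194  0.208] [ 0.524 -0.182  0.248] [-0.83 -0.04 -0.98 -0.1   0.85  2.44] 1.19 0.0
[ 0.492 -0.2    0.207] [ 0.538 -0.186  0.249] [-0.86  0.04 -0.94 -0.1   0.96  2.36] 1.07 0.0
[ 0.509 -0.205  0.206] [ 0.551 -0.188  0.251] [-0.88  0.12 -0.9  -0.09  1.06  2.28] 0.98 0.0
[ 0.527 -0.208  0.206] [ 0.565 -0.189  0.253] [-0.89  0.19 -0.84 -0.04  1.15  2.19] 0.9 0.0
```

Call:
carry_out:
  increments:
    - [[0, 1.02, 0.61, -0.7, -1.79, 3.03, -3.93], [0, 1.02, 0.61, -0.7, -1.79, 3.03, -3.93], [0, 1.02, 0.61, -0.7, -1.79, 3.03, -3.93], [0, 1.02, 0.61, -0.7, -1.79, 3.03, -3.93], [0, 1.02, 0.61, -0.7, -1.79, 3.03, -3.93], [0, 1.02, 0.61, -0.7, -1.79, 3.03, -3.93], [0, 1.02, 0.61, -0.7, -1.79, 3.03, -3.93], [0, 0, 0, 0, 0, 0, 0], [0, 0, 0, 0, 0, 0, 0]]

```text
clock: 15.55
tool_pos: [0.5707, -0.1935, 0.2623]
orientation: [[0.854, 0.422, -0.303], [0.394, -0.906, -0.152], [-0.339, 0.011, -0.941]]
contact_force: [0.1, 0.2, -2.9]
gripper_width: 0.0445
```

```bash
python3 - <<'E'
from held import *
s=log()
import place
R=s['orientation']; print('mouth pred',(s['tool_pos']+R@place.mouth_t).round(4))
for n in ('wrist','scene','top'): snap(n,n+'9')
p=pickle.load(open('pics/wrist9.pkl','rb'))
o,a,t=held(p,(235,340,216,302)); print('axis world',(R@a).round(4),'axis pt at seat', )
A=s['tool_pos']+R@o; d=R@a
for z in (.206,.14,.076): print(z,(A+d*(z-A[2])/d[2]).round(4))
a=cv2.imread('pics/scene9.png')[170:330,60:300];b=cv2.imread('pics/top9.png')[130:240,270:460]
cv2.imwrite('pics/s9x.png',cv2.resize(a,None,fx=3,fy=3,interpolation=cv2.INTER_CUBIC)); cv2.imwrite('pics/t9x.png',cv2.resize(b,None,fx=4,fy=4,interpolation=cv2.INTER_CUBIC))
E
```

```text
t 15.55 j [-0.883  0.185 -0.83  -0.056  1.144  2.216] p [ 0.5707 -0.1935  0.2623] F [ 0.1  0.2 -2.9] w 0.0445
[[0.854, 0.422, -0.303], [0.394, -0.906, -0.152], [-0.339, 0.011, -0.941]]
mouth pred [ 0.5329 -0.2126  0.215 ]
n 9002 0.9987780493223728 o [-46.1  -0.6   0. ] axis [0.344 0.002 0.939] tilt 20.13 0.14 t [-44.3 -42.9 -42.3  27.2]
axis world [ 0.0101 -0.0096 -0.9999] axis pt at seat
0.206 [ 0.5318 -0.2118  0.206 ]
0.14 [ 0.5325 -0.2124  0.14  ]
0.076 [ 0.5331 -0.213   0.076 ]
```

View pics/s9x.png

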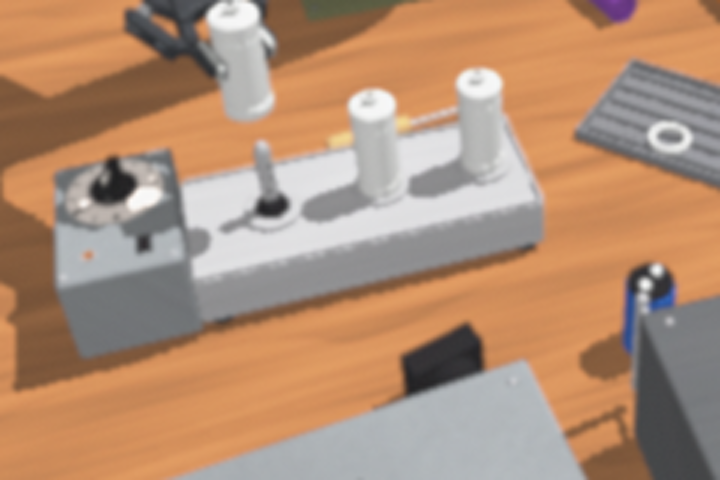

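View pics/t9x.png

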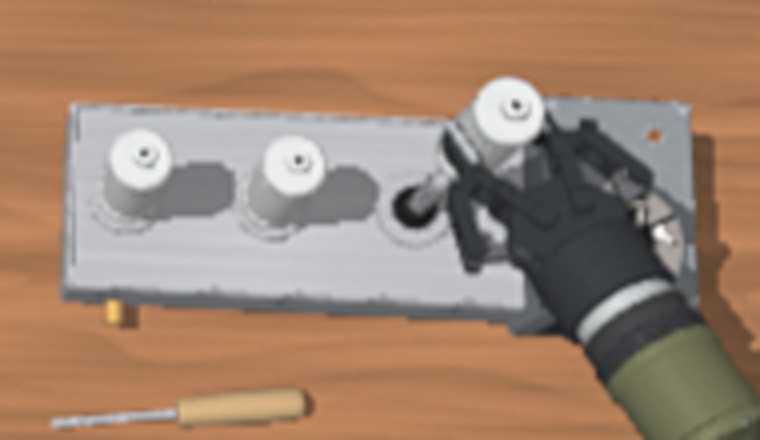

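View pics/wrist9.png

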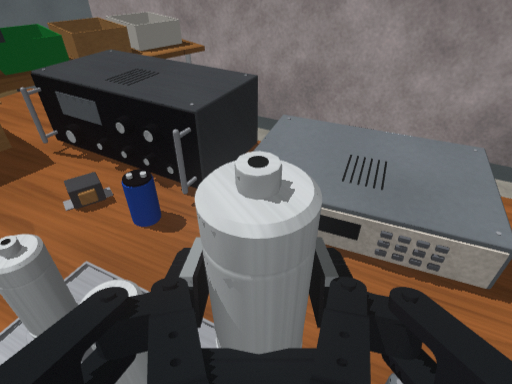

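```bash
python3 - <<'E'
from look import *
from scipy.optimize import least_squares
for n,c2 in [('top9',0),('scene9',0)]:
    p=pickle.load(open(f'pics/{n}.pkl','rb')); P=cloud(p); col=p['color'].astype(int)
    white=(col.min(-1)>120)
    d=np.hypot(P[...,0]-.532,P[...,1]+.212)
    q=P[(d<.035)&(P[...,2]>.222)&(P[...,2]<.318)&white]
    f=lambda x:(lambda a,dd:np.linalg.norm(dd-(dd@a)[:,None]*a,axis=1)-.023)(np.array([x[2],x[3],1])/np.sqrt(1+x[2]**2+x[3]**2),q-[x[0],x[1],.25])
    r=least_squares(f,[.532,-.212,0,0],loss='soft_l1',f_scale=.001); print(n,'held',len(q),r.x.round(4),np.median(abs(r.fun)).round(4))
    qq=P[(d<.035)&white&(P[...,2]>.2)]; print('z range',np.percentile(qq[:,2],[0,2,50,98,100]).round(4))
    d=np.hypot(P[...,0]-.527,P[...,1]+.208); q=P[(d<.022)&(P[...,2]>.097)&(P[...,2]<.158)]
    r=least_squares(lambda x:np.hypot(q[:,0]-x[0],q[:,1]-x[1])-.0085,[.527,-.208],loss='soft_l1',f_scale=.001); print('pipe',len(q),r.x.round(4),np.median(abs(r.fun)))
    # flange ring top
    q=P[(d<.034)&(P[...,2]>.0735)&(P[...,2]<.079)]; rr=least_squares(lambda x:np.maximum(np.hypot(q[:,0]-x[0],q[:,1]-x[1])-.030,0)+np.minimum(np.hypot(q[:,0]-x[0],q[:,1]-x[1])-.018,0),[.527,-.208]); print('flange',len(q),q.mean(0).round(4),((q.min(0)+q.max(0))/2).round(4),rr.x.round(4))
    for c in ([.5285,-.096],[.530,.015]):
        d=np.hypot(P[...,0]-c[0],P[...,1]-c[1]); q=P[(d<.035)&(P[...,2]>.09)&(P[...,2]<.18)]
        f=lambda x:(lambda a,dd:np.linalg.norm(dd-(dd@a)[:,None]*a,axis=1)-.023)(np.array([x[2],x[3],1])/np.sqrt(1+x[2]**2+x[3]**2),q-[x[0],x[1],.13])
        r=least_squares(f,[*c,0,0],loss='soft_l1',f_scale=.001); print('dry',len(q),r.x.round(4))
E
```

```text
top9 held 150 [ 0.5312 -0.2108 -0.0169  0.0032] 0.0011
z range [0.2131 0.2218 0.3214 0.3346 0.3384]
pipe 46 [ 0.5267 -0.2094] 0.0007002399245799327
flange 109 [ 0.5237 -0.2034  0.0764] [ 0.5269 -0.205   0.0762] [ 0.5273 -0.2081]
dry 140 [ 0.5294 -0.0971 -0.0026 -0.0057]
dry 123 [ 5.317e-01  1.390e-02  1.100e-03 -4.000e-04]
scene9 held 510 [ 0.5297 -0.2109 -0.0094  0.0075] 0.0012
z range [0.2151 0.219  0.2857 0.3332 0.3373]
pipe 92 [ 0.5254 -0.2077] 0.0008722865809862451
flange 116 [ 0.5343 -0.2082  0.0765] [ 0.5279 -0.2075  0.0762] [ 0.5256 -0.2079]
dry 324 [ 0.5271 -0.095  -0.004   0.0041]
dry 313 [0.5292 0.0158 0.0041 0.0036]
```

```bash
python3 - <<'E'
from place import *
s=bot.state(); R=s['orientation'];p=s['tool_pos']
d=np.array([.0101,-.0096,-.9999]); ax=np.cross(d,[0,0,-1]); Q=Ro.from_rotvec(ax).as_matrix()
mt=place.mouth_t if 0 else mouth_t
M=p+R@mt; R1=Q@R; M1=M+[-.005,.003,0]; p1=M1-R1@mt
print(rel(R,p,R1,p1)); print((R1.T@[0,0,-1]).round(4), (R1.T@[1,0,0]).round(3),(R1.T@[0,1,0]).round(3))
E
```

```text
(array([-0.28, -0.42,  0.12]), array([ 0.7 , -0.29, -0.25]))
[0.3431 0.001  0.9393] [ 0.851  0.423 -0.311] [ 0.397 -0.906 -0.144]
```

Call:
carry_out:
  increments:
    - [[0, -0.28, -0.42, 0.12, 0.7, -0.29, -0.25], [0, 0.34, 0, 0.94, 0, 0, 0], [0, 0.34, 0, 0.94, 0, 0, 0], [0, 0, 0, 0, 0, 0, 0], [0, 0, 0, 0, 0, 0, 0], [0, 0, 0, 0, 0, 0, 0]]

```text
clock: 16.3
tool_pos: [0.5647, -0.1894, 0.2433]
orientation: [[0.852, 0.423, -0.31], [0.397, -0.906, -0.145], [-0.342, 0.0, -0.94]]
contact_force: [0.5, -0.9, -1.4]
gripper_width: 0.0444
```

```bash
cat > chk.py <<'E'
import sys
from held import *
from place import mouth_t
tag=sys.argv[1]
s=log(); R=s['orientation']; print('mouth pred',(s['tool_pos']+R@mouth_t).round(4))
for n in ('wrist','scene','top'): snap(n,n+tag)
p=pickle.load(open(f'pics/wrist{tag}.pkl','rb'))
o,a,t=held(p,(235,340,216,302)); A=s['tool_pos']+R@o; d=R@a; print('wrist axis',d.round(4))
for z in (.25,.076): print(z,(A+d*(z-A[2])/d[2]).round(4))
top=A[2]+.1
for n in ('top','scene'):
    p=pickle.load(open(f'pics/{n}{tag}.pkl','rb')); P=cloud(p); col=p['color'].astype(int)
    zc=A[2]-.00
    dd=np.hypot(P[...,0]-.527,P[...,1]+.208); m=(dd<.035)&(P[...,2]>A[2]-.05)&(P[...,2]<A[2]+.035)&(col.min(-1)>120); q=P[m]
    f=lambda x:(lambda a,dd:np.linalg.norm(dd-(dd@a)[:,None]*a,axis=1)-.023)(np.array([x[2],x[3],1])/np.sqrt(1+x[2]**2+x[3]**2),q-[x[0],x[1],zc])
    r=least_squares(f,[.527,-.208,0,0],loss='soft_l1',f_scale=.001); print(n,'held at z',zc.round(3),len(q),r.x.round(4))
    q=P[(dd<.022)&(P[...,2]>.097)&(P[...,2]<.155)]
    if len(q)>20:
        r=least_squares(lambda x:np.hypot(q[:,0]-x[0],q[:,1]-x[1])-.0085,[.527,-.208],loss='soft_l1',f_scale=.001); print('pipe',len(q),r.x.round(4))
E
python3 chk.py 10
```

```text
t 16.3 j [-0.888  0.209 -0.862 -0.091  1.146  2.205] p [ 0.5647 -0.1894  0.2433] F [ 0.5 -0.9 -1.4] w 0.0444
[[0.852, 0.423, -0.31], [0.397, -0.906, -0.145], [-0.342, 0.0, -0.94]]
mouth pred [ 0.5266 -0.2082  0.1961]
n 8989 0.9988875292023585 o [-46.1  -0.6   0. ] axis [0.344 0.003 0.939] tilt 20.09 0.18 t [-44.1 -42.9 -42.3  27. ]
wrist axis [ 0.0028 -0.0024 -1.    ]
0.25 [ 0.5252 -0.2072  0.25  ]
0.076 [ 0.5257 -0.2076  0.076 ]
top held at z 0.259 121 [ 0.5256 -0.2056  0.0166 -0.1199]
pipe 39 [ 0.527  -0.2091]
scene held at z 0.259 428 [ 0.5245 -0.2081 -0.0085  0.0151]
pipe 87 [ 0.5258 -0.2078]
```

Call:
carry_out:
  increments:
    - [[0, 0.39, 0.07, 0.92, 0, 0, 0], [0, 0.34, 0, 0.94, 0, 0, 0], [0, 0.34, 0, 0.94, 0, 0, 0], [0, 0.34, 0, 0.94, 0, 0, 0], [0, 0.34, 0, 0.94, 0, 0, 0], [0, 0, 0, 0, 0, 0, 0]]

```text
clock: 17.05
tool_pos: [0.565, -0.1896, 0.1912]
orientation: [[0.851, 0.422, -0.313], [0.398, -0.906, -0.142], [-0.343, -0.004, -0.939]]
contact_force: [-0.8, -0.2, -1.8]
gripper_width: 0.0447
```

```bash
python3 chk.py 11; python3 - <<'E'
import cv2
a=cv2.imread('pics/scene11.png')[170:290,60:260]
cv2.imwrite('pics/s11x.png',cv2.resize(a,None,fx=4,fy=4,interpolation=cv2.INTER_CUBIC))
E
```

```text
t 17.05 j [-0.888  0.314 -0.929 -0.26   1.146  2.206] p [ 0.565  -0.1896  0.1912] F [-0.8 -0.2 -1.8] w 0.0447
[[0.851, 0.422, -0.313], [0.398, -0.906, -0.142], [-0.343, -0.004, -0.939]]
mouth pred [ 0.5267 -0.2083  0.144 ]
n 8989 0.9992212704416509 o [-46.1  -0.6   0. ] axis [0.344 0.003 0.939] tilt 20.13 0.18 t [-44.2 -42.9 -42.3  27.2]
wrist axis [ 6.e-04  7.e-04 -1.e+00]
0.25 [ 0.5255 -0.2074  0.25  ]
0.076 [ 0.5256 -0.2073  0.076 ]
top held at z 0.207 115 [ 0.5265 -0.2084  0.0054 -0.0294]
scene held at z 0.207 408 [ 0.5247 -0.2081  0.0018 -0.0082]
pipe 76 [ 0.5281 -0.2073]
```

View pics/s11x.png

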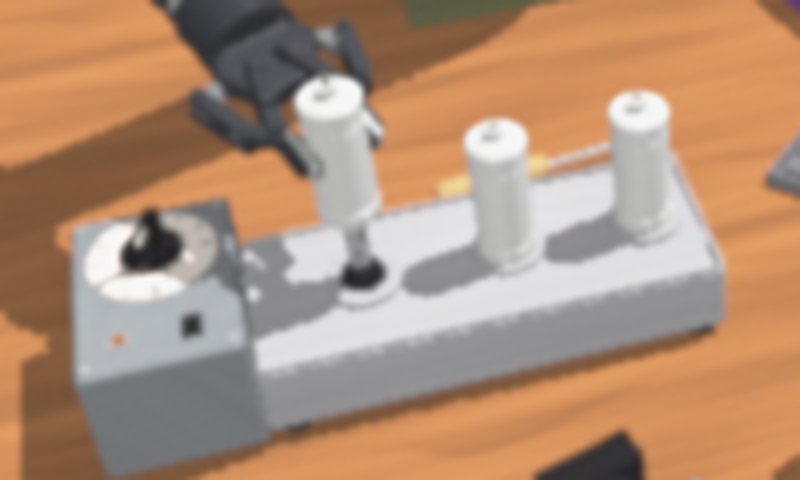

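Call:
carry_out:
  increments:
    - [[0, 0.36, 0.05, 0.93, 0, 0, 0], [0, 0.34, 0, 0.94, 0, 0, 0], [0, 0.34, 0, 0.94, 0, 0, 0], [0, 0.34, 0, 0.94, 0, 0, 0], [0, 0.24, 0, 0.66, 0, 0, 0], [0, 0, 0, 0, 0, 0, 0], [0, 0, 0, 0, 0, 0, 0]]

```text
clock: 17.9
tool_pos: [0.5658, -0.1904, 0.1458]
orientation: [[0.851, 0.423, -0.31], [0.397, -0.906, -0.144], [-0.342, -0.001, -0.94]]
contact_force: [-0.1, 0.0, -1.7]
gripper_width: 0.0444
```

```bash
python3 chk.py 12
```

```text
t 17.9 j [-0.888  0.422 -0.978 -0.42   1.146  2.206] p [ 0.5658 -0.1904  0.1458] F [-0.1  0.  -1.7] w 0.0444
[[0.851, 0.423, -0.31], [0.397, -0.906, -0.144], [-0.342, -0.001, -0.94]]
mouth pred [ 0.5276 -0.2092  0.0986]
n 8994 0.9998888147653991 o [-46.1  -0.6   0. ] axis [0.344 0.003 0.939] tilt 20.11 0.15 t [-44.1 -42.9 -42.4  27. ]
wrist axis [ 2.4e-03 -8.0e-04 -1.0e+00]
0.25 [ 0.5261 -0.2081  0.25  ]
0.076 [ 0.5265 -0.2083  0.076 ]
top held at z 0.162 101 [ 0.5262 -0.2053  0.036  -0.1948]
scene held at z 0.162 380 [ 0.5254 -0.2089 -0.0029 -0.0106]
pipe 120 [ 0.5399 -0.2062]
```

Call:
carry_out:
  increments:
    - [[0, 0.17, 0, 0.47, 0, 0, 0], [0, 0.14, 0, 0.38, 0, 0, 0], [0, 0.14, 0, 0.38, 0, 0, 0], [0, 0.1, 0, 0.28, 0, 0, 0], [0, 0, 0, 0, 0, 0, 0]]

```text
clock: 18.55
tool_pos: [0.5654, -0.19, 0.1286]
orientation: [[0.851, 0.422, -0.312], [0.398, -0.906, -0.143], [-0.343, -0.003, -0.939]]
contact_force: [-0.0, 0.4, -2.4]
gripper_width: 0.0445
```

```bash
python3 chk.py 13
```

```text
t 18.55 j [-0.888  0.464 -0.994 -0.476  1.146  2.206] p [ 0.5654 -0.19    0.1286] F [-0.   0.4 -2.4] w 0.0445
[[0.851, 0.422, -0.312], [0.398, -0.906, -0.143], [-0.343, -0.003, -0.939]]
mouth pred [ 0.5271 -0.2087  0.0814]
n 8994 0.9994440738269957 o [-46.1  -0.6   0. ] axis [0.344 0.003 0.939] tilt 20.1 0.18 t [-44.1 -42.9 -42.3  27.2]
wrist axis [ 9.e-04 -2.e-04 -1.e+00]
0.25 [ 0.5258 -0.2078  0.25  ]
0.076 [ 0.5259 -0.2078  0.076 ]
top held at z 0.144 95 [ 0.5267 -0.206  -0.0083 -0.1565]
scene held at z 0.144 372 [ 0.5251 -0.2086  0.0048 -0.011 ]
pipe 144 [ 0.54   -0.2062]
```

Call:
carry_out:
  increments:
    - [[0, 0.04, 0, 0.1, 0, 0, 0], [0, 0.03, 0, 0.09, 0, 0, 0], [0, 0.04, 0, 0.1, 0, 0, 0], [0, 0.03, 0, 0.09, 0, 0, 0], [0, 0, 0, 0, 0, 0, 0]]

```text
clock: 19.2
tool_pos: [0.5655, -0.1902, 0.1251]
orientation: [[0.851, 0.423, -0.311], [0.397, -0.906, -0.143], [-0.343, -0.002, -0.939]]
contact_force: [0.4, -0.1, -1.1]
gripper_width: 0.0447
```

Call:
carry_out:
  increments:
    - [[0, 0.03, 0, 0.09, 0, 0, 0], [0, 0, 0, 0, 0, 0, 0]]

```text
clock: 19.4
tool_pos: [0.5657, -0.1903, 0.1244]
orientation: [[0.851, 0.423, -0.311], [0.398, -0.906, -0.144], [-0.342, -0.001, -0.94]]
contact_force: [-0.6, -0.2, -0.1]
gripper_width: 0.0444
```

Call:
carry_out:
  increments:
    - [[0, 0.03, 0, 0.09, 0, 0, 0], [0, 0, 0, 0, 0, 0, 0]]

```text
clock: 19.6
tool_pos: [0.5658, -0.1902, 0.1244]
orientation: [[0.852, 0.424, -0.309], [0.398, -0.906, -0.144], [-0.34, -0.0, -0.94]]
contact_force: [-0.7, -1.2, 4.1]
gripper_width: 0.0446
```

Call:
carry_out:
  increments:
    - [[0, 0.03, 0, 0.08, 0, 0, 0], [0, 0, 0, 0, 0, 0, 0]]

```text
clock: 19.8
tool_pos: [0.566, -0.1901, 0.1244]
orientation: [[0.852, 0.424, -0.307], [0.399, -0.906, -0.144], [-0.339, 0.0, -0.941]]
contact_force: [-3.4, -0.4, 7.7]
gripper_width: 0.0446
```

```bash
python3 chk.py 14; python3 - <<'E'
import cv2
a=cv2.imread('pics/scene14.png')[170:290,60:260]
cv2.imwrite('pics/s14x.png',cv2.resize(a,None,fx=4,fy=4,interpolation=cv2.INTER_CUBIC))
E
```

```text
t 19.8 j [-0.888  0.479 -0.999 -0.5    1.15   2.206] p [ 0.566  -0.1901  0.1244] F [-3.4 -0.4  7.7] w 0.0446
[[0.852, 0.424, -0.307], [0.399, -0.906, -0.144], [-0.339, 0.0, -0.941]]
mouth pred [ 0.528  -0.2089  0.0771]
n 8994 0.999221703357794 o [-46.1  -0.6   0. ] axis [0.337 0.001 0.942] tilt 19.67 0.03 t [-43.7 -42.5 -41.9  26.9]
wrist axis [-0.0017 -0.0018 -1.    ]
0.25 [ 0.5266 -0.2077  0.25  ]
0.076 [ 0.5263 -0.2081  0.076 ]
top held at z 0.14 100 [ 0.5263 -0.2063  0.0475 -0.1281]
scene held at z 0.14 376 [ 5.252e-01 -2.084e-01  1.900e-03 -1.000e-04]
pipe 139 [ 0.5399 -0.2062]
```

View pics/s14x.png

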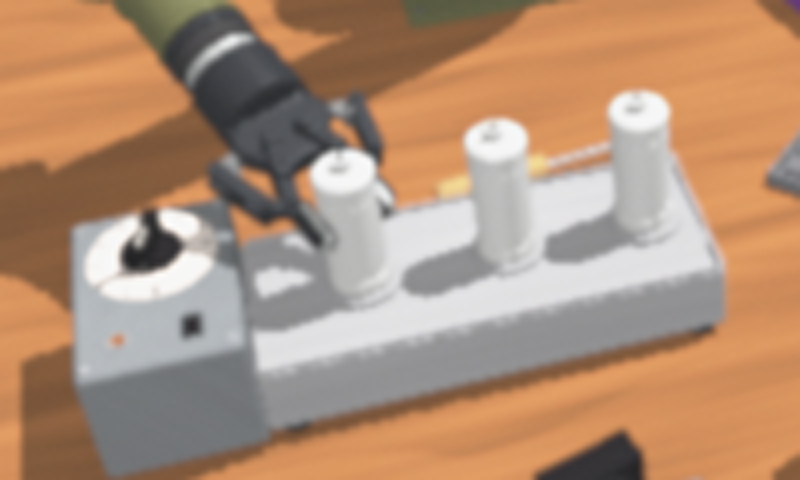

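Call:
carry_out:
  increments:
    - [[0.75, 0, 0, 0, 0, 0, 0], [0.75, 0, 0, 0, 0, 0, 0], [0.75, 0, 0, 0, 0, 0, 0], [0.75, 0, 0, 0, 0, 0, 0], [0.75, 0, 0, 0, 0, 0, 0]]

```text
clock: 20.45
tool_pos: [0.5655, -0.1902, 0.1223]
orientation: [[0.851, 0.422, -0.311], [0.397, -0.906, -0.143], [-0.343, -0.002, -0.939]]
contact_force: [0.4, -0.5, 0.2]
gripper_width: 0.064
```

```bash
python3 - <<'E'
from look import *
log(); snap('wrist','w15')
E
```

```text
t 20.45 j [-0.888  0.48  -1.    -0.499  1.146  2.206] p [ 0.5655 -0.1902  0.1223] F [ 0.4 -0.5  0.2] w 0.064
[[0.851, 0.422, -0.311], [0.397, -0.906, -0.143], [-0.343, -0.002, -0.939]]
```

View pics/w15.png

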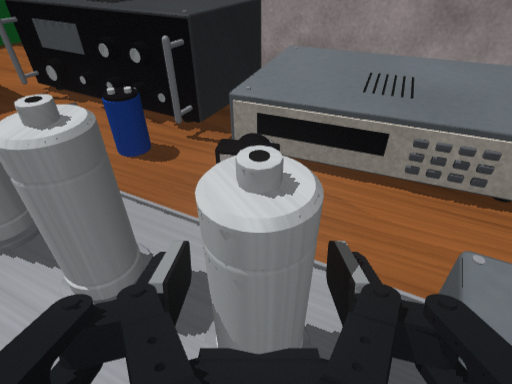

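```bash
python3 - <<'E'
from ik import *
s=bot.state(); R0=s['orientation'];p0=s['tool_pos'];q0=s['joints']
p=p0.copy()
for i in range(5):
    p=p-R0[:,0]*.025; q,e=ik(R0,p,q0); print(p.round(3),q.round(2),round(e,2))
for i in range(3):
    p=p+[0,0,.04]; q,e=ik(R0,p,q); print(p.round(3),q.round(2),round(e,2))
az=np.radians(-8); Rd=np.stack([[0,0,-1],np.cross([np.cos(az),np.sin(az),0],[0,0,-1]),[np.cos(az),np.sin(az),0]],1)
pt_=np.array([.46,-.345,.24])
qd,e=ik(Rd,pt_,[-.62,.2,-.2,1.1,0,-.45]); print('goal',qd.round(2),e, (R0.T@[0,0,1]).round(3))
N=20; row,path=twist(R0,p,Rd,pt_,N); print(row); 
D=Ro.from_rotvec(np.radians(row[3:])).as_matrix(); T=R0.copy();t=p.copy(); qq=q
for i in range(N):
    t=t+T@row[:3]/100; T=T@D; qn,e=ik(T,t,qq); print(t.round(3),T[:,0].round(2),qn.round(2),(abs(qn-qq)/.1).max().round(2),round(e,2)); qq=qn
E
```

```text
[ 0.544 -0.2    0.131] [-0.95  0.45 -0.97 -0.31  1.18  2.08] 0.0
[ 0.523 -0.21   0.139] [-1.    0.42 -0.93 -0.13  1.2   1.94] 0.0
[ 0.502 -0.22   0.148] [-1.06  0.41 -0.89  0.08  1.21  1.79] 0.0
[ 0.48  -0.23   0.157] [-1.12  0.4  -0.84  0.28  1.22  1.62] 0.0
[ 0.459 -0.24   0.165] [-1.17  0.41 -0.79  0.49  1.22  1.46] 0.0
[ 0.459 -0.24   0.205] [-1.17  0.33 -0.74  0.6   1.22  1.46] 0.0
[ 0.459 -0.24   0.245] [-1.17  0.27 -0.69  0.72  1.22  1.46] 0.0
[ 0.459 -0.24   0.285] [-1.17  0.22 -0.63  0.83  1.22  1.46] 0.0
goal [-0.64  0.34  0.07  1.31  0.   -0.5 ] 5.551115123125783e-14 [-0.343 -0.001 -0.939]
[-0.277 -0.189  0.698 -6.186 -1.286 -4.326]
[ 0.454 -0.24   0.28 ] [ 0.81  0.46 -0.37] [-1.17  0.29 -0.53  1.04  1.18  1.18] 2.8 0.0
[ 0.449 -0.242  0.274] [ 0.76  0.51 -0.4 ] [-1.17  0.34 -0.45  1.2   1.12  0.96] 2.18 0.0
[ 0.444 -0.244  0.268] [ 0.71  0.56 -0.43] [-1.16  0.39 -0.37  1.31  1.06  0.79] 1.71 0.0
[ 0.439 -0.247  0.263] [ 0.65  0.6  -0.47] [-1.14  0.42 -0.29  1.39  1.    0.65] 1.37 0.0
[ 0.435 -0.252  0.258] [ 0.59  0.63 -0.51] [-1.12  0.45 -0.22  1.45  0.93  0.54] 1.14 0.0
[... 643 characters left out ...]
05  0.233] [ 0.12  0.5  -0.86] [-0.89  0.5   0.17  1.59  0.42 -0.06] 0.63 0.0
[ 0.43  -0.312  0.232] [ 0.08  0.44 -0.89] [-0.86  0.49  0.18  1.57  0.36 -0.12] 0.62 0.0
[ 0.433 -0.319  0.232] [ 0.05  0.38 -0.93] [-0.82  0.47  0.19  1.54  0.29 -0.18] 0.62 0.0
[ 0.438 -0.325  0.233] [ 0.02  0.31 -0.95] [-0.79  0.45  0.18  1.51  0.23 -0.24] 0.62 0.0
[ 0.442 -0.331  0.234] [ 0.    0.23 -0.97] [-0.75  0.43  0.17  1.47  0.17 -0.3 ] 0.63 0.0
[ 0.448 -0.337  0.236] [-0.01  0.16 -0.99] [-0.72  0.4   0.15  1.42  0.11 -0.37] 0.65 0.0
[ 0.454 -0.341  0.238] [-0.01  0.08 -1.  ] [-0.68  0.37  0.12  1.37  0.06 -0.43] 0.67 0.0
[ 0.46  -0.345  0.24 ] [ 0. -0. -1.] [-0.64  0.34  0.07  1.31  0.   -0.5 ] 0.7 0.0
```

Call:
carry_out:
  increments:
    - [[0.75, -1, 0, 0, 0, 0, 0], [0.75, -2, 0, 0, 0, 0, 0], [0.75, -2.5, 0, 0, 0, 0, 0], [0.75, -2.5, 0, 0, 0, 0, 0], [0.75, -2.5, 0, 0, 0, 0, 0], [0.75, -2, 0, 0, 0, 0, 0], [0.75, -1.37, 0, -3.76, 0, 0, 0], [0.75, -1.37, 0, -3.76, 0, 0, 0], [0.75, -1.37, 0, -3.76, 0, 0, 0], [0.75, -0.14, -0.1, 0.35, -3.1, -0.64, -2.16], [0.75, -0.14, -0.1, 0.35, -3.1, -0.64, -2.16], [0.75, -0.28, -0.19, 0.7, -6.19, -1.29, -4.33], [0.75, -0.28, -0.19, 0.7, -6.19, -1.29, -4.33], [0.75, -0.28, -0.19, 0.7, -6.19, -1.29, -4.33], [0.75, -0.28, -0.19, 0.7, -6.19, -1.29, -4.33], [0.75, -0.28, -0.19, 0.7, -6.19, -1.29, -4.33]]

```text
clock: 22.1
tool_pos: [0.4312, -0.2574, 0.2525]
orientation: [[0.524, 0.851, 0.029], [0.649, -0.377, -0.661], [-0.551, 0.365, -0.75]]
contact_force: [0.0, -0.5, -0.1]
gripper_width: 0.0639
```

Call:
carry_out:
  increments:
    - [[0.5, -0.28, -0.19, 0.7, -6.19, -1.29, -4.33], [0.5, -0.28, -0.19, 0.7, -6.19, -1.29, -4.33], [0.5, -0.28, -0.19, 0.7, -6.19, -1.29, -4.33], [0.5, -0.28, -0.19, 0.7, -6.19, -1.29, -4.33], [0.5, -0.28, -0.19, 0.7, -6.19, -1.29, -4.33], [0.5, -0.28, -0.19, 0.7, -6.19, -1.29, -4.33], [0.5, -0.28, -0.19, 0.7, -6.19, -1.29, -4.33], [0.5, -0.28, -0.19, 0.7, -6.19, -1.29, -4.33], [0.5, -0.28, -0.19, 0.7, -6.19, -1.29, -4.33], [0.5, -0.28, -0.19, 0.7, -6.19, -1.29, -4.33], [0.5, -0.28, -0.19, 0.7, -6.19, -1.29, -4.33], [0.5, -0.28, -0.19, 0.7, -6.19, -1.29, -4.33], [0.5, -0.28, -0.19, 0.7, -6.19, -1.29, -4.33], [0.5, -0.28, -0.19, 0.7, -6.19, -1.29, -4.33], [0.5, 0, 0, 0, 0, 0, 0]]

```text
clock: 23.6
tool_pos: [0.4607, -0.3441, 0.2413]
orientation: [[0.002, 0.136, 0.991], [-0.002, 0.991, -0.136], [-1.0, -0.002, 0.003]]
contact_force: [0.3, 0.4, 0.8]
gripper_width: 0.0428
```

```bash
python3 - <<'E'
from plan import *
s=log(); p=snap('wrist','w16'); snap('scene','scene16'); snap('top','top16')
for l in ('timer','timer_grip'): print([(np.round(d['rect']).tolist(),round(d['p'],2)) for d in viewer.spot_in(p,l)][:3])
az=np.radians(-8); Rd=np.stack([[0,0,-1],np.cross([np.cos(az),np.sin(az),0],[0,0,-1]),[np.cos(az),np.sin(az),0]],1)
print(rel(s['orientation'],s['tool_pos'],Rd,[.46,-.345,.24]))
E
```

```text
t 23.6 j [-6.410e-01  3.320e-01  6.700e-02  1.302e+00 -1.000e-03 -5.050e-01] p [ 0.4607 -0.3441  0.2413] F [0.3 0.4 0.8] w 0.0428
[[0.002, 0.136, 0.991], [-0.002, 0.991, -0.136], [-1.0, -0.002, 0.003]]
[([254.0, 211.0, 46.0, 55.0], 0.64)]
[([254.0, 214.0, 46.0, 59.0], 0.85)]
(array([ 0.13, -0.1 , -0.05]), array([0.2 , 0.15, 0.12]))
```

View pics/w16.png

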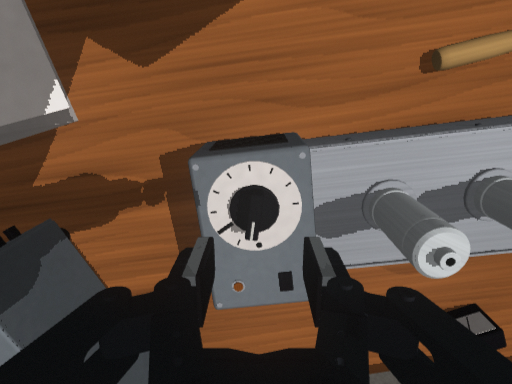

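```bash
python3 - <<'E'
from look import *
p=pickle.load(open('pics/w16.pkl','rb')); P=cloud(p); c=p['color'].astype(int)
g=cv2.resize(p['color'][150:270,190:320],None,fx=6,fy=6,interpolation=cv2.INTER_CUBIC); cv2.imwrite('pics/w16x.png',g[:,:])
d=np.hypot(P[...,0]-.492,P[...,1]+.352)
for lo,hi in ((.11,.118),(.119,.127),(.13,.150)):
    q=P[(d<.06)&(P[...,2]>lo)&(P[...,2]<hi)]; print(lo,len(q),np.median(q[:,2]).round(4),((q.min(0)+q.max(0))/2).round(4),(q.max(0)-q.min(0)).round(3))
# dial white disc centre: white pixels min>170 on z~.116
w=(c.min(-1)>150)&(d<.06)&(abs(P[...,2]-.116)<.004); q=P[w]; r=cv2.minEnclosingCircle((q[:,:2]*1000).astype(np.float32)); print('dial',r,len(q))
# skirt circle
k=(d<.035)&(abs(P[...,2]-.123)<.003)&(c.max(-1)<70); q=P[k]; print('skirt',cv2.minEnclosingCircle((q[:,:2]*1000).astype(np.float32)))
b=(d<.035)&(P[...,2]>.140)&(P[...,2]<.15); q=P[b]; print('bar',len(q),np.median(q[:,2]),cv2.minAreaRect((q[:,:2]*1000).astype(np.float32)),q.mean(0))
E
```

```text
0.11 8914 0.1155 [ 0.4944 -0.3525  0.114 ] [0.115 0.116 0.008]
0.119 1266 0.1228 [ 0.4918 -0.3523  0.1231] [0.048 0.048 0.008]
0.13 677 0.1447 [ 0.4912 -0.3522  0.1388] [0.043 0.021 0.017]
dial ((492.4175109863281, -352.540283203125), 46.472469329833984) 4288
skirt ((491.0311279296875, -352.73681640625), 23.59794044494629)
bar 627 0.1447359422553428 ((491.52349853515625, -352.3059387207031), (11.985504150390625, 43.43736267089844), 74.7806396484375) [ 0.49066116 -0.35215096  0.14461085]
```

View pics/w16x.png

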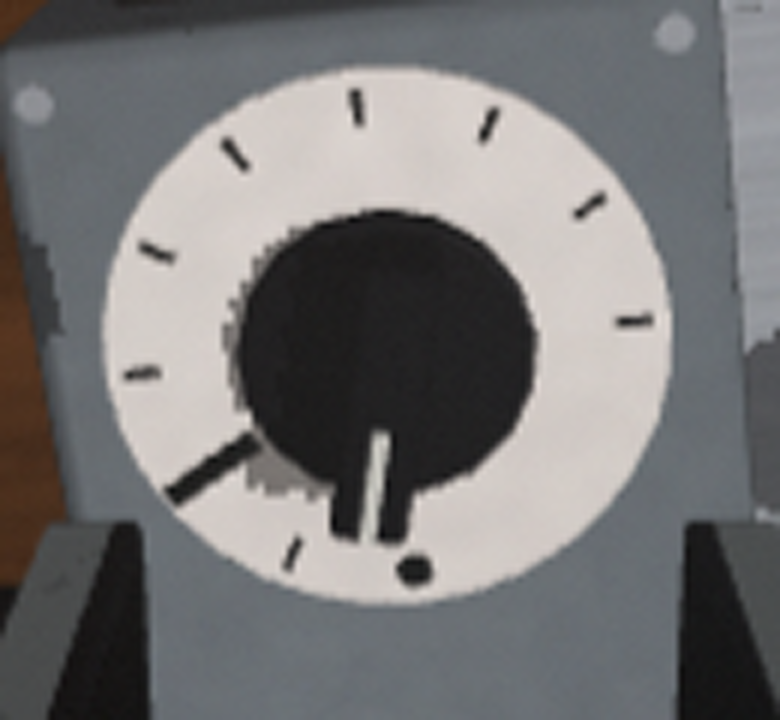

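```bash
python3 - <<'E'
from look import *
from plan import rel
p=pickle.load(open('pics/w16.pkl','rb'))
C=np.array([.4918,-.3525])
for n,u,v,z in [('dot',259.2,245.2,.1155),('mk out',219.7,232.5,.1155),('mk in',232,223.3,.1155),('ptr in',190+380/6,150+435/6,.145),('ptr out',190+368/6,150+540/6,.145)]:
    X=pt(p,u-.0,v-.0,z=z); e=X[:2]-C; print(n,X.round(4),np.degrees(np.arctan2(e[1],e[0])).round(2),np.hypot(*e).round(4))
s=bot.state(); R=s['orientation']
az=np.radians(-15); Rd=np.stack([[0,0,-1],np.cross([np.cos(az),np.sin(az),0],[0,0,-1]),[np.cos(az),np.sin(az),0]],1)
for z in (.18,.14,.095): print(rel(R,s['tool_pos'],Rd,[.4915,-.3525,z]))
E
```

```text
dot [ 0.5329 -0.3531  0.1155] -0.8 0.0411
mk out [ 0.5138 -0.3902  0.1155] -59.71 0.0436
mk in [ 0.5057 -0.3764  0.1155] -59.88 0.0277
ptr in [ 0.4956 -0.3533  0.145 ] -11.15 0.0039
ptr out [ 0.5122 -0.3574  0.145 ] -13.57 0.021
(array([ 5.98, -0.16,  3.26]), array([ 6.91, -0.03,  0.03]))
(array([ 9.98, -0.16,  3.26]), array([ 6.91, -0.03,  0.03]))
(array([14.48, -0.15,  3.27]), array([ 6.91, -0.03,  0.03]))
```

Call:
carry_out:
  increments:
    - [[0.5, 2, -0.08, 1.63, 3.3, 0, 0], [0.5, 2, -0.08, 1.63, 3.3, 0, 0], [0.5, 3, 0, 0, 0, 0, 0], [0.5, 3, 0, 0, 0, 0, 0], [0.5, 0, 0, 0, 0, 0, 0], [0.5, 0, 0, 0, 0, 0, 0]]
  grip_force: 30

```text
clock: 24.45
tool_pos: [0.4912, -0.3533, 0.1401]
orientation: [[-0.001, 0.253, 0.968], [-0.0, 0.968, -0.253], [-1.0, -0.001, -0.001]]
contact_force: [-0.6, 0.0, 0.7]
gripper_width: 0.043
```

```bash
python3 - <<'E'
from plan import *
s=log(); p=snap('wrist','w17'); P=cloud(p)
R=s['orientation']
az=np.radians(-14.6); Rd=np.stack([[0,0,-1],np.cross([np.cos(az),np.sin(az),0],[0,0,-1]),[np.cos(az),np.sin(az),0]],1)
print(rel(R,s['tool_pos'],Rd,[.4915,-.3525,.094]))
d=np.hypot(P[...,0]-.492,P[...,1]+.352); b=(d<.035)&(P[...,2]>.140)&(P[...,2]<.147); q=P[b]; print('bar',len(q),np.median(q[:,2]),cv2.minAreaRect((q[:,:2]*1000).astype(np.float32)))
L=(P-s['tool_pos'])@R*1000
for u in (196,202,316): print(u,[(v,L[v,u].round(0).tolist(),P[v,u,2].round(3)) for v in range(232,256,4)])
E
```

```text
t 24.45 j [-6.230e-01  4.270e-01 -5.100e-02  1.093e+00 -1.000e-03 -3.670e-01] p [ 0.4912 -0.3533  0.1401] F [-0.6  0.   0.7] w 0.043
[[-0.001, 0.253, 0.968], [-0.0, 0.968, -0.253], [-1.0, -0.001, -0.001]]
(array([4.61, 0.09, 0.02]), array([-0.04, -0.06,  0.03]))
bar 1513 0.14475868617288284 ((492.0067443847656, -352.1932678222656), (11.555364608764648, 44.045249938964844), 75.00499725341797)
196 [(232, [23.0, -40.0, 12.0], np.float64(0.117)), (236, [24.0, -41.0, 15.0], np.float64(0.116)), (240, [24.0, -41.0, 18.0], np.float64(0.116)), (244, [-43.0, -27.0, -12.0], np.float64(0.183)), (248, [-46.0, -26.0, -12.0], np.float64(0.186)), (252, [-50.0, -26.0, -12.0], np.float64(0.19))]
202 [(232, [24.0, -37.0, 12.0], np.float64(0.116)), (236, [24.0, -37.0, 15.0], np.float64(0.116)), (240, [-37.0, -25.0, -11.0], np.float64(0.177)), (244, [-42.0, -25.0, -11.0], np.float64(0.182)), (248, [-46.0, -24.0, -12.0], np.float64(0.186)), (252, [-49.0, -23.0, -11.0], np.float64(0.189))]
316 [(232, [24.0, 38.0, 12.0], np.float64(0.116)), (236, [24.0, 38.0, 15.0], np.float64(0.116)), (240, [-38.0, 26.0, -12.0], np.float64(0.178)), (244, [-42.0, 25.0, -12.0], np.float64(0.183)), (248, [-46.0, 25.0, -12.0], np.float64(0.186)), (252, [-49.0, 24.0, -11.0], np.float64(0.189))]
```

View pics/w17.png

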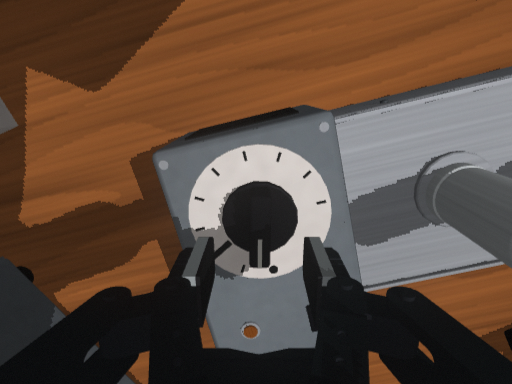

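Call:
carry_out:
  increments:
    - [[0.5, 1.5, 0.05, 0, 0, 0, 0], [0.5, 1.5, 0.03, 0, 0, 0, 0], [0.5, 1, 0, 0, 0, 0, 0], [0.5, 0.5, 0, 0, 0, 0, 0], [0.5, 0, 0, 0, 0, 0, 0], [0, 0, 0, 0, 0, 0, 0], [0, 0, 0, 0, 0, 0, 0], [0, 0, 0, 0, 0, 0, 0], [0, 0, 0, 0, 0, 0, 0], [0, 0, 0, 0, 0, 0, 0], [0, 0, 0, 0, 0, 0, 0]]

```text
clock: 25.6
tool_pos: [0.4925, -0.353, 0.0964]
orientation: [[0.002, 0.252, 0.968], [-0.003, 0.968, -0.252], [-1.0, -0.003, 0.003]]
contact_force: [-1.5, -2.2, 5.3]
gripper_width: 0.0111
```

```bash
python3 - <<'E'
from plan import *
s=log(); p=snap('wrist','w18')
E
```

```text
t 25.6 j [-0.621  0.454 -0.127  0.987 -0.002 -0.367] p [ 0.4925 -0.353   0.0964] F [-1.5 -2.2  5.3] w 0.0111
[[0.002, 0.252, 0.968], [-0.003, 0.968, -0.252], [-1.0, -0.003, 0.003]]
```

View pics/w18.png

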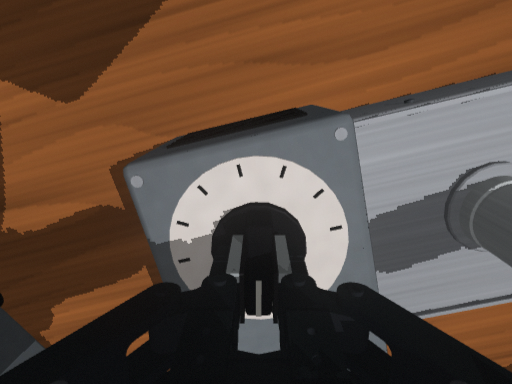

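Call:
carry_out:
  increments:
    - [[0, 0, 0, 0, 5, 0, 0], [0, 0, 0, 0, 8, 0, 0], [0, 0, 0, 0, 8, 0, 0], [0, 0, 0, 0, 8, 0, 0], [0, 0, 0, 0, 8, 0, 0], [0, 0, 0, 0, 5, 0, 0], [0, 0, 0, 0, 4, 0, 0], [0, 0, 0, 0, 0, 0, 0], [0, 0, 0, 0, 0, 0, 0]]

```text
clock: 26.55
tool_pos: [0.4927, -0.3528, 0.0964]
orientation: [[0.002, 0.871, 0.491], [-0.003, 0.491, -0.871], [-1.0, 0.0, 0.004]]
contact_force: [-0.9, -0.5, 5.7]
gripper_width: 0.0114
```

```bash
python3 - <<'E'
from plan import *
s=log(); p=snap('wrist','w19'); z=s['orientation'][:,2]; print(np.degrees(np.arctan2(z[1],z[0])))
E
```

```text
t 26.55 j [-0.621  0.454 -0.127  0.987 -0.001  0.436] p [ 0.4927 -0.3528  0.0964] F [-0.9 -0.5  5.7] w 0.0114
[[0.002, 0.871, 0.491], [-0.003, 0.491, -0.871], [-1.0, 0.0, 0.004]]
-60.5744063718874
```

View pics/w19.png

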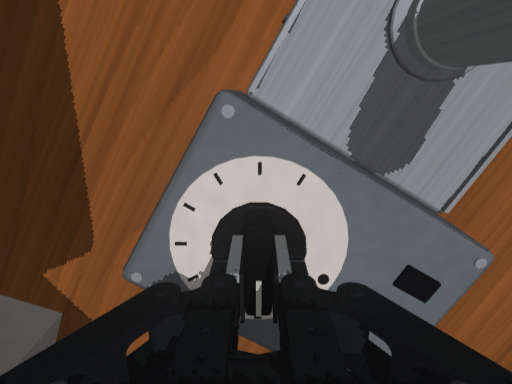

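Release, rise straight up, and look.

Call:
carry_out:
  increments:
    - [[0.5, 0, 0, 0, 0, 0, 0], [0.5, 0, 0, 0, 0, 0, 0], [0.5, 0, 0, 0, 0, 0, 0], [0.5, 0, 0, 0, 0, 0, 0], [0.5, -2, 0, 0, 0, 0, 0], [0.5, -3, 0, 0, 0, 0, 0], [0.5, -4, 0, 0, 0, 0, 0], [0.5, -4, 0, -1, 0, 0, 0], [0.5, -2, 0, -2, 0, 0, 0], [0.5, 0, 0, 0, 0, 0, 0]]

```text
clock: 27.6
tool_pos: [0.4781, -0.3256, 0.2495]
orientation: [[0.006, 0.87, 0.492], [-0.005, 0.492, -0.87], [-1.0, 0.003, 0.007]]
contact_force: [0.7, 0.0, 0.0]
gripper_width: 0.0426
```

```bash
python3 - <<'E'
from plan import *
s=log(); p=snap('wrist','w20'); P=cloud(p)
for n in ('scene','top'): snap(n,n+'20')
d=np.hypot(P[...,0]-.492,P[...,1]+.3525); b=(d<.035)&(P[...,2]>.140)&(P[...,2]<.15); q=P[b]; print('bar',len(q),cv2.minAreaRect((q[:,:2]*1000).astype(np.float32)))
cv2.imwrite('pics/w20x.png',cv2.resize(p['color'][120:270,180:340],None,fx=5,fy=5,interpolation=cv2.INTER_CUBIC)[:600])
a=cv2.imread('pics/scene20.png')[150:290,60:330]
cv2.imwrite('pics/s20x.png',cv2.resize(a,None,fx=2.9,fy=2.9,interpolation=cv2.INTER_CUBIC))
E
```

```text
t 27.6 j [-5.97e-01  3.34e-01  9.10e-02  1.32e+00 -1.00e-03  4.59e-01] p [ 0.4781 -0.3256  0.2495] F [0.7 0.  0. ] w 0.0426
[[0.006, 0.87, 0.492], [-0.005, 0.492, -0.87], [-1.0, 0.003, 0.007]]
bar 608 ((491.9642333984375, -352.33575439453125), (11.833231925964355, 43.730445861816406), 29.106346130371094)
```

View pics/w20x.png

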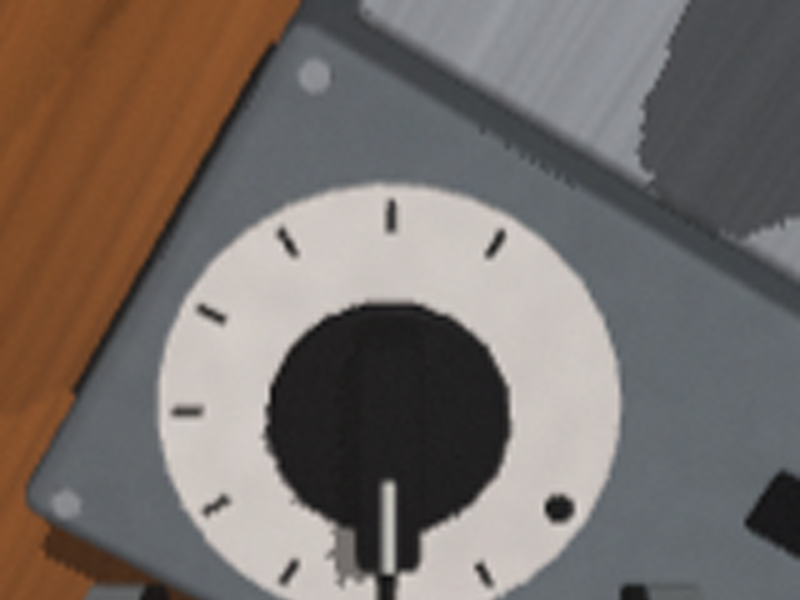

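View pics/s20x.png

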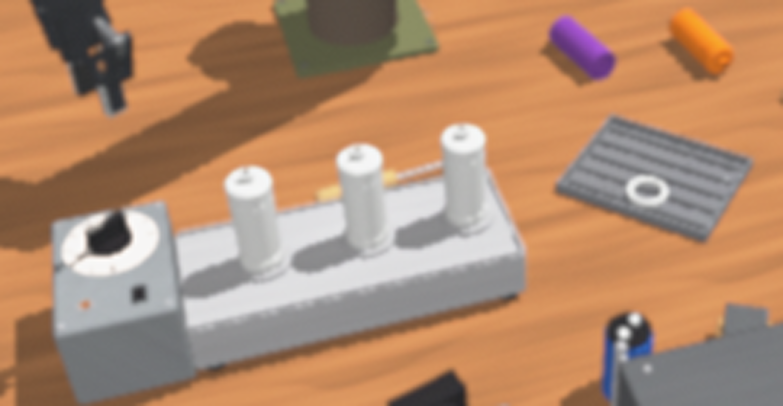

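```bash
python3 - <<'E'
from look import *
from scipy.optimize import least_squares
for n in ('scene20','top20'):
    p=pickle.load(open(f'pics/{n}.pkl','rb')); P=cloud(p)
    for c in ([.5265,-.2083],[.5285,-.096],[.530,.015]):
        d=np.hypot(P[...,0]-c[0],P[...,1]-c[1]); q=P[(d<.035)&(P[...,2]>.09)&(P[...,2]<.18)]; t=P[(d<.018)&(d>.010)&(P[...,2]>.18)]
        f=lambda x:(lambda a,dd:np.linalg.norm(dd-(dd@a)[:,None]*a,axis=1)-.023)(np.array([x[2],x[3],1])/np.sqrt(1+x[2]**2+x[3]**2),q-[x[0],x[1],.13])
        r=least_squares(f,[*c,0,0],loss='soft_l1',f_scale=.001); print(n,len(q),r.x.round(4),'top z',np.median(t[:,2]).round(4))
    d=np.hypot(P[...,0]-.492,P[...,1]+.3525)
a=cv2.imread('pics/w20.png'); cv2.imwrite('pics/w20y.png',cv2.resize(a[180:290,200:310],None,fx=5,fy=5))
E
```

```text
scene20 349 [ 0.5252 -0.2088 -0.0023 -0.0026] top z 0.1869
scene20 327 [ 0.5273 -0.0951  0.0056  0.0077] top z 0.187
scene20 312 [ 5.293e-01  1.580e-02 -6.300e-03  4.000e-04] top z 0.1868
top20 158 [ 0.5275 -0.2107 -0.0013  0.0037] top z 0.1858
top20 137 [ 0.5296 -0.0972 -0.0057  0.0013] top z 0.1851
top20 123 [0.5316 0.014  0.0054 0.0074] top z 0.1857
```

View pics/w20y.png

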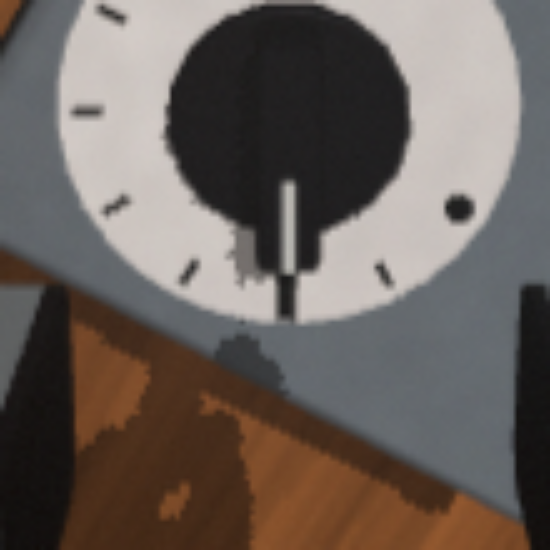

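The pointer line at column 288 runs straight into the long mark. The housing's top is at the same height as the other two, and it stands upright. Handing in.

```bash
python3 -c "
from plant import bot
print(bot.close_job())"
```

```text
the job is handed in; nothing more can be done
None
```

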